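# Latch the serving-ware case and shut its vent

## Task

The case of serving ware is packed; close it up for the van. Swing the latch's wire loop over the hook-shaped keeper on the lid and seat it behind the hook, push the lever all the way over and down until it lies flat and the lid is drawn shut, and push the vent knob fully home. Leave the bucket, bowl and mug where they stand.

Things in the scene. Friction and masses are not known exactly. Their poses are not given: they have to be found in the camera images.
- case: Fixed grey hard-shell case, 380 mm wide, 240 deep, 170 high, standing on its hinged edge. Origin at bench level under the latch pivot's x. x: level, across the seam on top, from the lever towards the keeper on the far half (the lid); y: level, along the seam; z up. A black carrying handle, 42 mm high, runs along y on its top at x = -50 mm, from y = -86 to +26 mm.
- latch_pivot (a point): Middle of the latch lever's hinge pin, on the case top at y = 90 mm of the case and 35 mm above the top. The pin runs along the case's y. Axes are the case's.
- lever_end (a point): Free end of the steel latch lever, a flat bar 8 mm thick and 115 mm long from the pivot to this point; the last 55 mm are 36 mm wide, the rest 20 mm. Pivot and this point both lie in the bar's mid-plane.
- latch_lever (a joint): Lever angle, rad. 0 = shut: lever level, pointing to the case's -x, away from the keeper (hard stop). Grows as it is raised and swung over towards the keeper; pi/2 = upright, 1.9 = stop. Starts at 1.0 to 1.35. Stays where left. With the loop hooked, pushing it down near its end takes about 2 to 5 N from about 1.1 rad on; past the toggle point, 0.2 to 0.35 rad before shut, it snaps to the stop.
- loop_bar (a point): Middle of the cross bar at the free end of the steel wire loop. The bar, 8 mm thick, lies along the case's y; bosses of 15 mm diameter at its ends make it 54 mm wide overall and have flat end faces that can be gripped from both sides. It stands over the keeper at the start and stays by friction; lower than about 35 degrees above level the loop sinks by its own weight.
- loop_pin (a point): Pin that joins loop and lever: on the lever, 30 mm from the lever's pivot, 10 degrees off the lever's mid-plane. The loop's two 7 mm side arms, 42 mm apart, run 90 mm from here to the bar. The loop turns easily on this pin, and moving the bar draws the lever along, so the bar can be led anywhere 65 to 118 mm from the lever's pivot.
- latch_loop (a joint): Angle of the loop on the lever, rad. The loop's elevation above level, on the keeper's side, is this value minus latch_lever. Starts at 2.0 to 2.2.
- keeper_seat (a point): Moves with the lid: where the middle of the bar lies when hooked, 30 mm above the case top, same y as the pivot; axes the case's. The steel keeper is a post 16 mm wide in y; its far (+x) face, behind which the bar goes, is 4 mm to -x of this point. Its lip overhangs that face by 6 mm to +x, from 7 to 14 mm above this point.
- lip_edge (a point): Edge of the keeper's lip, middle of its width, at the lip's mid-height. To hook on, the bar comes down with its middle more than 4 mm (better 14) to the +x side of this edge, to about 12 mm below it, then goes to -x under the lip until it meets the post. A flat foot stops the bar 15 mm below this edge.
- case_lid (a joint): Opening of the lid, the far half of the case, hinged along its lower edge, rad. A springy seal holds it at 0.04 (8 mm gap at the top seam, its stop) until the latch draws it to about 0.
- vent_top (a point): Top centre of the black round vent knob (46 mm diameter, 15 mm thick, on a 16 mm stem) standing up from the case top at the end away from the latch. It slides vertically; its top is 26 mm above the case top when home.
- vent_knob (a joint): How far the vent knob is out, m: 0 = fully home, 0.020 = fully out. A detent holds it at either end; pushing it in takes up to about 8 N until the click half-way.
- bucket: White plastic bucket, 185 mm high, 200 mm across; loose, beside the case. Origin at the centre of its underside. Leave alone.
- bowl: Steel bowl, 170 mm across, 60 mm high; loose. Origin at the centre of its underside. Leave alone.
- mug: Dark wooden mug with a handle, 84 mm across, 105 mm high; loose. Origin at the centre of its underside. Leave alone.

How it is judged:
By the outcome, as a careful person would: the job done as asked, in the order asked, and still so for the second after the job is handed in, with the robot touching nothing.
It also fails if it takes over 51 s, if anything falls off the work surface, if the arm or the gripper's body presses on something with over 40 N, if the wrist force passes 120 N, or if a joint passes its speed limit or range.

## Robot

A 6-joint arm with a two-finger parallel gripper is mounted at the origin on the work surface. World frame = base frame: x ahead of the robot, y to its left, z up, the work surface at z = 0. Lengths are in m, angles in degrees, forces in N, time in s.
With the tool pointing down it reaches from about 0.375 to 0.975 m from the base axis. Payload 3.8 kg.
Tool frame: the origin (TCP) lies on the mounting face of the last link; the fingertips stand 173 mm ahead of it and the grasp point (between the pads) lies 155 mm ahead of it (pinch_z is the distance from the TCP to the grasp point, in m); z points along the fingers, y is the direction in which the jaws open and shut (so a half turn about z gives the same grasp; the last joint's range is limited). The gripper opens to 85 mm and grips with 20 to 120 N. Pads are 22 mm wide; open, the fingers measure 114 mm over their backs; the gripper's body (76 mm by 85 mm) begins 54 mm behind the grasp point. The pads swing forward as they close: fully open they stand 13 mm farther back than shut.
Start: joints at [64.234, 15.12, 91.902, -0, 72.978, -2.114], TCP at [0.271, 0.618, 0.405] pointing down, gripper open.
Joint ranges: [-150.88, 150.88], [-54.13, 125.18], [17.81, 147.31], [-75.09, 255.09], [0, 152.58], [-146.25, 146.25]. Speed limits (degrees/s): [147.25, 147.25, 180, 180, 180, 180].

## Interface

Orientations are given as [roll, pitch, yaw] about the fixed x, y, z axes, in that order (R = Rz(yaw) Ry(pitch) Rx(roll)).
In Python, from plant import * gives the robot as it stands.
- The arm moves only by the tool send_rows, never from a script. Its argument "moves" is a list that holds one entry, the list of rows, each a list of 6 numbers: the shift along the tool's x, y, z in mm, then the turn, a rotation vector about the tool's x, y, z in rad. A call has exactly 8 rows; each row shifts and turns the commanded pose from where the row before left it, along the tool's axes as they then stand; what a row does not reach is not made up. A row lasts 1/12 s, in which the tool goes at most 41.7 mm and 7.16 degrees, less where a joint would pass 70% of its speed; a pose out of reach is approached as far as the arm can. A call is refused whole if a number of a shift passes 41.7 or a number of a turn 0.125, either way. A call with a gripper value outside its range is refused whole. "grip" is the opening, from -1 (shut) to 1 (fully open), set as the call begins (left out, the last holds). The fingers move at their own pace and stop on an object; "squeeze" is the grip in N (left out, the last holds). Time passes only in rows, so rows that do not move let the fingers close, or fill a call up. It gives the time, the measured TCP pose, the force and the opening at its end, in the units of the state.
- get_obs(): the state, without advancing time (a new reading comes with each control period).
- read_camera(name): name is "scene" or "top" or "wrist"; returns a dict with "image" (400x640x3 uint8, red, green, blue), "K" (3x3 intrinsics, pixels), "k1" (the pictures are not rectified: a ray, as slopes to the right and down, at radius r is drawn at 1 + k1 r^2 times it, then the intrinsics apply), "world_to_cam" (4x4, takes a point from world to camera coordinates); the wrist camera has in their place "T_tool_cam" (4x4, takes a point from camera to tool coordinates, whose origin is the TCP and whose axes are the flange's). Camera axes: x right, y down, z forward; pixel columns grow to the right and rows downward; lengths in m; the calibration is good to about 2 mm. A picture is of the moment at which its call begins: read the wrist's pose just before it. There is no depth.
- job_done(): hands the job in, once; it reports no verdict.
Trained networks look in a picture, given as the dict that the camera call returned (one of the last four; its "shot" number tells which), for a name from the list of things; names that differ only in an ending like _2 or _b are one class to them, and where a whole thing is asked for, a point or a joint stands for the part that bears it (a point fixed in the world has none). Each returns a list of dicts, best first, with "p" (0 to 1); they miss things now and then, are a little off and sometimes report something else, mostly with a low value. They report only what shows in the picture. A call takes as long as a camera call.
- search_frame(label, picture): "extent" ([left, top, right, bottom] in pixels, round what is visible of it).
- silhouettes(label, picture): "region" (400x640 bool, what is visible of it) and "extent" ([left, top, right, bottom] in pixels, round what is visible of it).
- spot_point(label, picture): "pixel" ([row, column] in pixels: a listed point, or the origin of a listed thing).
The state is a dict: "t": time; "joint_pos": joint angles; "dq": joint speeds; "effort": joint torques, N m; "tool_pos": TCP position; "tool_rot": TCP orientation; "force": force on the tool from outside, world axes, zero at the start; "ft_torque": the same for the moment, N m; "grip_width": finger opening in m.
Only numpy, scipy, OpenCV 4.12 (cv2) and the standard library are available. Lean on these libraries where they do the work, as an engineer would, in place of code of your own. Each camera call takes 0.05 s, during which the arm holds its last target.

## Working session

There is one attempt and no reset: what is moved stays moved. The work goes in short steps, Python scripts to look and compute and a tool call to move; the robot and the scene stay as the last step left them, time stands still between calls to the robot, and variables do not carry over. Pictures are saved under pics/ and viewed, and the job is handed in when it is done.

Besides the shell and the picture viewer there is one more tool, called after ">>>" as name(argument=value, ...), one argument or row to a line, values as JSON. send_rows: Moves the arm, as the interface text tells. Its arguments: {"type":"object","properties":{"moves":{"type":"array"},"grip":{"type":"number"},"squeeze":{"type":"number"}},"required":["moves"]}

```bash
ls; mkdir -p pics; cat > h.py <<'E'
from plant import *
import numpy as np, cv2
from scipy.spatial.transform import Rotation as R
def save(p,n): cv2.imwrite('pics/'+n+'.png',cv2.cvtColor(p['image'],cv2.COLOR_RGB2BGR))
def toolT(o):
    T=np.eye(4);T[:3,3]=o['tool_pos'];T[:3,:3]=R.from_euler('xyz',o['tool_rot'],degrees=True).as_matrix();return T
def camT(p,o=None):
    if 'world_to_cam' in p: return np.linalg.inv(np.array(p['world_to_cam']))
    return toolT(o)@np.array(p['T_tool_cam'])
def ray(p,rc,o=None):
    K=np.array(p['K']);r,c=rc
    d=np.array([(c-K[0,2])/K[0,0],(r-K[1,2])/K[1,1]]);u=d.copy()
    for _ in range(30): u=d/(1+p['k1']*(u@u))
    T=camT(p,o);v=T[:3,:3]@np.array([u[0],u[1],1]);return T[:3,3],v/np.linalg.norm(v)
def proj(p,X,o=None):
    T=np.linalg.inv(camT(p,o));x=T[:3,:3]@np.array(X)+T[:3,3];u=x[:2]/x[2];u=u*(1+p['k1']*(u@u));K=np.array(p['K'])
    return np.array([K[1,1]*u[1]+K[1,2],K[0,0]*u[0]+K[0,2]])
def onplane(r,z): return r[0]+r[1]*(z-r[0][2])/r[1][2]
def tri(rs):
    A=np.zeros((3,3));b=np.zeros(3)
    for o,d in rs:
        P=np.eye(3)-np.outer(d,d);A+=P;b+=P@o
    X=np.linalg.solve(A,b);return X,[1000*np.linalg.norm((np.eye(3)-np.outer(d,d))@(X-o)) for o,d in rs]
E
cat > a.py <<'E'
from h import *
import pickle
np.set_printoptions(precision=4,suppress=True)
o=get_obs();print(o)
P={}
for c in ['scene','top','wrist']:
    p=read_camera(c);P[c]=p;save(p,c+'0')
    print(c,p['K'],p['k1'],camT(p,o))
    for l in ['case','latch_pivot','lever_end','loop_bar','loop_pin','keeper_seat','lip_edge','vent_top','bucket','bowl','mug']:
        s=spot_point(l,p);print(c,l,[(np.round(q['pixel'],1),round(q['p'],2)) for q in s[:2]])
pickle.dump((o,P),open('p0.pkl','wb'))
E
python3 a.py
```

```text
pics
{'t': 0.0, 'joint_pos': array([64.2324, 15.1729, 91.9793,  0.0004, 72.9787, -2.114 ]), 'dq': array([-0.0048, -0.0531, -0.0641,  0.0307, -0.0458, -0.0637]), 'effort': array([  0.0003, -51.5081, -36.7322,   0.    ,   0.0126,  -0.    ]), 'tool_pos': array([0.2707, 0.618 , 0.4033]), 'tool_rot': array([-179.8692,   -0.0052,  156.3462]), 'force': array([ 0.6482,  0.1542, -0.6745]), 'ft_torque': array([-0.0244,  0.0077, -0.0215]), 'grip_width': 0.08537545676078781}
scene [[487.5819   0.     316.0285]
 [  0.     487.5819 200.6348]
 [  0.       0.       1.    ]] -0.022635215919189922 [[-0.1575  0.7376 -0.6566  1.3793]
 [ 0.9874  0.1282 -0.0928  0.1596]
 [ 0.0158 -0.663  -0.7485  1.1319]
 [ 0.      0.      0.      1.    ]]
scene case [(array([236.2, 284.1]), 0.77)]
scene latch_pivot [(array([184.1, 316.8]), 0.85), (array([172.2, 230.9]), 0.55)]
scene lever_end [(array([144.8, 319. ]), 0.67)]
scene loop_bar [(array([166.3, 318.6]), 0.52), (array([205.8, 318.3]), 0.44)]
scene loop_pin [(array([175.4, 317.7]), 0.48)]
scene keeper_seat [(array([207.8, 315.9]), 0.95), (array([189.3, 380.5]), 0
[... 964 characters left out ...]
 0.46)]
top bucket [(array([176.2, 427.8]), 0.64), (array([202.9, 333. ]), 0.58)]
top bowl [(array([223.6, 241. ]), 0.83)]
top mug [(array([275.7, 256. ]), 0.96), (array([176. , 431.7]), 0.59)]
wrist [[316.563    0.     318.2989]
 [  0.     316.563  198.0431]
 [  0.       0.       1.    ]] -0.05888872663014199 [[ 0.4009  0.8704  0.2857  0.1971]
 [ 0.9161 -0.3803 -0.1271  0.6491]
 [-0.002   0.3127 -0.9498  0.3722]
 [ 0.      0.      0.      1.    ]]
wrist case []
wrist latch_pivot [(array([295. ,  76.5]), 0.69)]
wrist lever_end []
wrist loop_bar []
wrist loop_pin []
wrist keeper_seat []
wrist lip_edge []
wrist vent_top []
wrist bucket []
wrist bowl []
wrist mug [(array([300.1,  78.7]), 0.81)]
```

View pics/scene0.png

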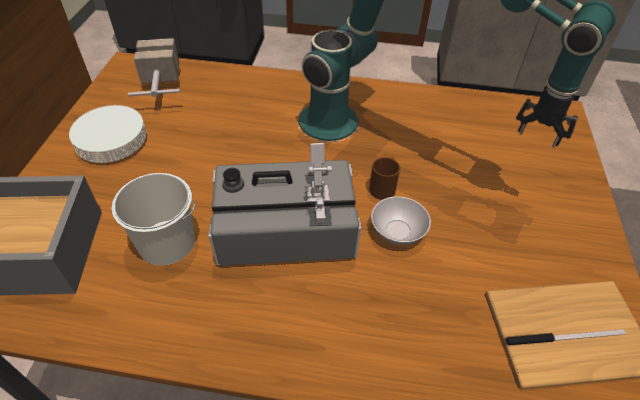

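View pics/top0.png

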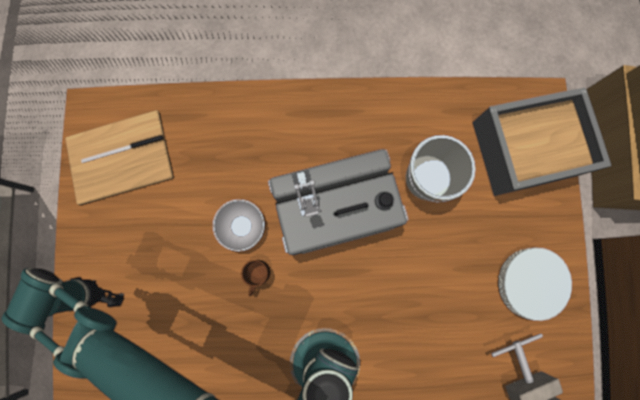

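```bash
python3 -c "
import cv2
a=cv2.imread('pics/scene0.png')[110:250,200:400];cv2.imwrite('pics/s0z.png',cv2.resize(a,None,fx=4,fy=4,interpolation=2))
a=cv2.imread('pics/top0.png')[140:270,270:440];cv2.imwrite('pics/t0z.png',cv2.resize(a,None,fx=4.5,fy=4.5,interpolation=2))"
```

```text
(no output)
```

View pics/s0z.png

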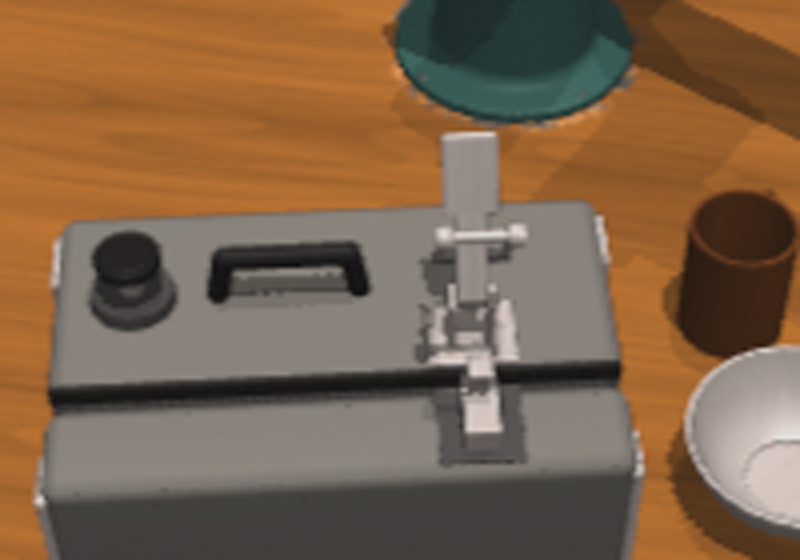

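View pics/t0z.png

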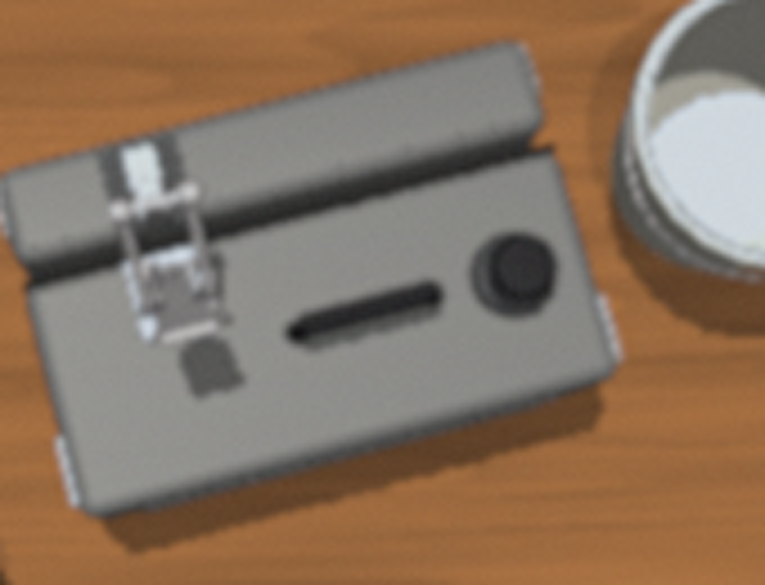

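```bash
cat > fit.py <<'E'
from h import *
import pickle
from scipy.optimize import least_squares
np.set_printoptions(precision=4,suppress=True)
def model(q):
    x0,y0,yaw,a,l,k,vx,vy,vz=q
    ex=np.array([np.cos(yaw),np.sin(yaw),0]);ey=np.array([-np.sin(yaw),np.cos(yaw),0]);ez=np.array([0,0,1.])
    O=np.array([x0,y0,0]);W=lambda x,y,z:O+ex*x+ey*y+ez*z
    d=lambda t:(-np.cos(t),np.sin(t))
    # angle a lever: direction (-cos a, sin a)
    px,pz=0,.205
    res={'latch_pivot':W(0,.09,.205),'lever_end':W(-.115*np.cos(a),.09,.205+.115*np.sin(a)),'keeper_seat':W(k,.09,.2),'lip_edge':W(k+.002,.09,.2105),'vent_top':W(vx,vy,vz)}
    for s in (1,):
        b=a+q_off*s
        lx,lz=-.03*np.cos(b),.205+.03*np.sin(b)
        e=l-a
        res['loop_pin']=W(lx,.09,lz)
        bx,bz=lx+.09*np.cos(e),lz+.09*np.sin(e)
        res['loop_bar']=W(bx,.09,bz);res['bossL']=W(bx,.117,bz);res['bossR']=W(bx,.063,bz)
    return res
q_off=np.radians(10)
if __name__=='__main__':
    o,P=pickle.load(open('p0.pkl','rb'))
    M=[('scene','latch_pivot',184.1,316.8,1),('top','latch_pivot',200.6,308.2,1),
    ('scene','lever_end',143.5,317.5,1),('top','lever_end',214.5,311.5,1),
    ('scene','bossL',168.3,329.2,1),('scene','bossR',168.5,310.7,1),('top','bossL',186.7,296.7,1),('top','bossR',182.2,312.2,1),
    ('scene','keeper_seat',207.8,316.5,.7),('scene','lip_edge',207.5,319,.5),('top','lip_edge',181,304,.7),
    ('scene','vent_top',173.6,232.3,1),('top','vent_top',199.8,386.8,1)]
    for q_off in (np.radians(10),-np.radians(10)):
        def f(q):
            m=model(q);r=[]
            for c,n,rr,cc,w in M: r+=list(w*(proj(P[c],m[n])-[rr,cc]))
            return np.array(r+[(q[3]-1.17)/.3,(q[4]-2.1)/.2,(q[5]-.085)/.02,(q[8]-.216)/.003])
        s=least_squares(f,[.4,.0,.2,1.17,2.1,.085,-.02,-.13,.216])
        print(q_off,s.cost,s.x,np.degrees(s.x[2]));print(s.fun.reshape(-1,2))
        for k,v in model(s.x).items(): print(k,v)
        
E
python3 fit.py
```

```text
0.17453292519943295 24.58307249312642 [ 0.5311 -0.0498  0.2053  1.1352  2.1397  0.0699 -0.045  -0.135   0.2137] 11.763221030726784
[[ 1.1303  0.0382]
 [ 1.8959 -0.663 ]
 [-0.6863 -0.8866]
 [ 0.3977 -0.6088]
 [-1.0686  0.4338]
 [-0.7759 -3.5612]
 [-1.3184 -2.9405]
 [-1.299   0.8953]
 [-0.7674  1.1461]
 [-1.4652 -0.3716]
 [-1.4775 -1.3862]
 [-1.0072 -1.27  ]
 [-0.3286 -1.5328]
 [-0.116   0.1983]
 [-0.7575 -0.759 ]]
latch_pivot [0.5127 0.0383 0.205 ]
lever_end [0.4652 0.0284 0.3093]
keeper_seat [0.5811 0.0525 0.2   ]
lip_edge [0.5831 0.0529 0.2105]
vent_top [ 0.5146 -0.1912  0.2137]
loop_pin [0.5052 0.0367 0.234 ]
loop_bar [0.5524 0.0466 0.3099]
bossL [0.5469 0.073  0.3099]
bossR [0.5579 0.0201 0.3099]
-0.17453292519943295 21.21198952160082 [ 0.5326 -0.0494  0.205   1.1341  2.0802  0.0683 -0.0465 -0.1351  0.2137] 11.746134670409711
[[ 1.5668  0.0946]
 [ 1.3892 -0.8068]
 [-0.2848 -0.8252]
 [-0.1149 -0.7625]
 [ 0.0717  0.251 ]
 [ 0.3588 -3.5943]
 [ 0.3899 -2.5354]
 [ 0.4388  1.1863]
 [-0.7611  1.1607]
 [-1.4607 -0.3612]
 [-1.4819 -1.3995]
 [-1.0072 -1.27  ]
 [-0.3286 -1.5328]
 [-0.1198 -0.0988]
 [-0.8344 -0.759 ]]
latch_pivot [0.5143 0.0387 0.205 ]
lever_end [0.4666 0.0288 0.3092]
keeper_seat [0.5811 0.0526 0.2   ]
lip_edge [0.5831 0.053  0.2105]
vent_top [ 0.5146 -0.1912  0.2137]
loop_pin [0.4974 0.0352 0.2296]
loop_bar [0.5489 0.0459 0.3026]
bossL [0.5434 0.0723 0.3026]
bossR [0.5544 0.0195 0.3026]
```

```bash
cat > plan.py <<'E'
from h import *
def D(rot): return R.from_euler('xyz',rot,degrees=True)
def rows(p0,r0,p1,r1,n,rnd=1):
    """n equal rows; returns rounded rows and resulting pose"""
    R0=D(r0);rv=(R0.inv()*D(r1)).as_rotvec()
    if abs(rv[2])>3.3: rv=rv
    p=np.array(p0,float);C=R0;out=[]
    for i in range(1,n+1):
        tgt=np.array(p0)+(np.array(p1)-p0)*i/n; tR=R0*R.from_rotvec(rv*i/n)
        d=np.round(1000*C.inv().apply(tgt-p),rnd);w=np.round((C.inv()*tR).as_rotvec(),4)
        out.append([float(a) for a in d]+[float(a) for a in w]);p=p+C.apply(d/1000);C=C*R.from_rotvec(w)
    return out,p,C.as_euler('xyz',degrees=True)
def show(o):
    for i in range(0,len(o),8): print('[['+',\n'.join(str(r) for r in o[i:i+8])+']]')
E
python3 -c "
from plan import *
o=get_obs()
a,p,r=rows([.271,.618,.405],[-180,0,156.35],[.545,.045,.575],[-180,0,11.7],24)
show(a);print(p,r)"
```

```text
[[[-20.0, -17.3, -7.1, -0.0, 0.0, 0.1052],
[-21.8, -15.1, -7.1, 0.0, 0.0, 0.1052],
[-23.2, -12.7, -7.0, 0.0, 0.0, 0.1052],
[-24.4, -10.2, -7.1, 0.0, 0.0, 0.1052],
[-25.3, -7.6, -7.1, 0.0, 0.0, 0.1052],
[-26.1, -4.9, -7.1, 0.0, 0.0, 0.1052],
[-26.3, -2.2, -7.1, 0.0, 0.0, 0.1051],
[-26.5, 0.7, -7.1, 0.0, 0.0, 0.1052]]]
[[[-26.2, 3.4, -7.0, 0.0, 0.0, 0.1052],
[-25.8, 6.2, -7.1, 0.0, 0.0, 0.1052],
[-24.9, 8.8, -7.1, 0.0, 0.0, 0.1052],
[-23.9, 11.4, -7.1, 0.0, 0.0, 0.1052],
[-22.6, 13.8, -7.1, 0.0, 0.0, 0.1052],
[-20.9, 16.2, -7.1, 0.0, 0.0, 0.1052],
[-19.2, 18.2, -7.0, 0.0, 0.0, 0.1052],
[-17.2, 20.2, -7.1, 0.0, 0.0, 0.1052]]]
[[[-14.9, 21.8, -7.1, 0.0, 0.0, 0.1052],
[-12.6, 23.3, -7.1, 0.0, 0.0, 0.1052],
[-10.0, 24.5, -7.1, 0.0, 0.0, 0.1052],
[-7.4, 25.4, -7.1, 0.0, 0.0, 0.1051],
[-4.7, 26.0, -7.0, 0.0, 0.0, 0.1052],
[-2.0, 26.4, -7.1, 0.0, 0.0, 0.1052],
[0.9, 26.5, -7.1, 0.0, 0.0, 0.1052],
[3.6, 26.2, -7.1, 0.0, 0.0, 0.1052]]]
[0.54504798 0.04500884 0.575     ] [-180.            0.           11.70107504]
```

>>> send_rows(
  moves=[
    [[-20,-17.3,-7.1,0,0,0.105],[-21.8,-15.1,-7.1,0,0,0.105],[-23.2,-12.7,-7.1,0,0,0.105],[-24.4,-10.2,-7.1,0,0,0.105],[-25.3,-7.6,-7.1,0,0,0.105],[-26.1,-4.9,-7.1,0,0,0.105],[-26.3,-2.2,-7.1,0,0,0.105],[-26.5,0.7,-7.1,0,0,0.105]],
  ],
)

```text
t: 2.47
tool_pos: [0.3626, 0.4261, 0.462]
tool_rot: [180.0, -0.0, 107.9]
force: [0.4, -0.1, -0.4]
grip_width: 0.0855
```

>>> send_rows(
  moves=[
    [[-26.2,3.4,-7.1,0,0,0.105],[-25.8,6.2,-7.1,0,0,0.105],[-24.9,8.8,-7.1,0,0,0.105],[-23.9,11.4,-7.1,0,0,0.105],[-22.6,13.8,-7.1,0,0,0.105],[-20.9,16.2,-7.1,0,0,0.105],[-19.2,18.2,-7.1,0,0,0.105],[-17.2,20.2,-7.1,0,0,0.105]],
  ],
)

```text
t: 3.13
tool_pos: [0.4542, 0.2352, 0.5189]
tool_rot: [180.0, -0.0, 59.8]
force: [-0.3, 0.3, 0.2]
grip_width: 0.0857
```

>>> send_rows(
  moves=[
    [[-14.9,21.8,-7.1,0,0,0.105],[-12.6,23.3,-7.1,0,0,0.105],[-10,24.5,-7.1,0,0,0.105],[-7.4,25.4,-7.1,0,0,0.105],[-4.7,26,-7.1,0,0,0.105],[-2,26.4,-7.1,0,0,0.105],[0.9,26.5,-7.1,0,0,0.105],[3.6,26.2,-7.1,0,0,0.105]],
  ],
)

```text
t: 3.8
tool_pos: [0.5464, 0.0446, 0.5756]
tool_rot: [180.0, -0.0, 11.7]
force: [-0.8, 0.8, -0.7]
grip_width: 0.0852
```

```bash
cat > look.py <<'E'
from h import *
import pickle,sys
np.set_printoptions(precision=4,suppress=True)
n=sys.argv[1];cams=sys.argv[2].split(',');labs=sys.argv[3].split(',') if len(sys.argv)>3 else []
o=get_obs();print(o['t'],o['tool_pos'],o['tool_rot'],o['force'],o['grip_width'])
P={}
for c in cams:
    o=get_obs();p=read_camera(c);p['o']=o;P[c]=p;save(p,n+c)
    for l in labs:
        print(c,l,[(np.round(q['pixel'],1),round(q['p'],2)) for q in spot_point(l,p)[:2]])
pickle.dump(P,open(n+'.pkl','wb'))
E
python3 look.py v1 wrist latch_pivot,lever_end,loop_bar,loop_pin,keeper_seat,lip_edge,vent_top
```

```text
3.8 [0.5464 0.0446 0.5756] [179.9977  -0.0283  11.6617] [-0.8458  0.8208 -0.6538] 0.0851909461430313
wrist latch_pivot [(array([199.5, 318. ]), 0.67)]
wrist lever_end [(array([289.1, 318.1]), 0.68)]
wrist loop_bar [(array([188.6, 315.8]), 0.72)]
wrist loop_pin []
wrist keeper_seat [(array([135.4, 315. ]), 0.77)]
wrist lip_edge [(array([136.2, 315.4]), 0.83)]
wrist vent_top [(array([235.9, 509.7]), 0.62)]
```

View pics/v1wrist.png

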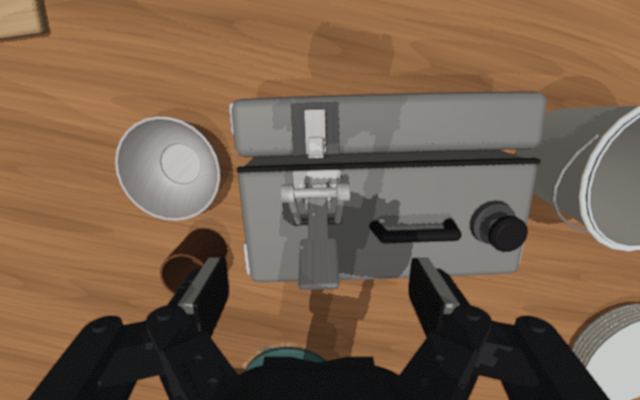

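```bash
python3 -c "
import cv2
a=cv2.imread('pics/v1wrist.png')[80:300,220:420];cv2.imwrite('pics/v1z.png',cv2.resize(a,None,fx=2.7,fy=2.7,interpolation=2))"
```

```text
(no output)
```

View pics/v1z.png

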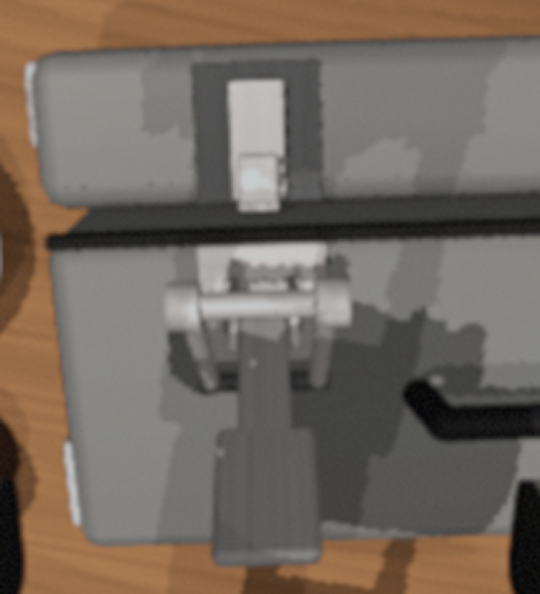

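```bash
cat > fit2.py <<'E'
import fit; from fit import *
from h import proj
o,P=pickle.load(open('p0.pkl','rb'));P1=pickle.load(open('v1.pkl','rb'));P['wrist']=P1['wrist']
def pr(c,X): return proj(P[c],X,P[c].get('o'))
M=[('scene','latch_pivot',184.1,316.8,.6),('top','latch_pivot',200.6,308.2,.6),('wrist','latch_pivot',199.5,318,.6),
('scene','lever_end',143.5,317.5,1),('top','lever_end',214.5,311.5,1),('wrist','lever_end',286.5,318.7,1),
('scene','loop_bar',168.3,319.9,1),('top','loop_bar',184.8,304.4,1),
('wrist','bossL',193.7,281.1,1),('wrist','bossR',191.9,350.4,1),
('scene','keeper_seat',207.8,316.5,.5),('scene','lip_edge',207.5,319,.5),('top','lip_edge',181,304,.5),('wrist','lip_edge',136.8,315.5,1),('wrist','keeper_seat',135.4,315,.5),
('scene','vent_top',173.6,232.3,1),('top','vent_top',199.8,386.8,1),('wrist','vent_top',233,508,1)]
for q_off in (np.radians(10),-np.radians(10)):
    fit.q_off=q_off
    def f(q):
        m=model(q);r=[]
        for c,n,rr,cc,w in M: r+=list(w*(pr(c,m[n])-[rr,cc]))
        return np.array(r+[(q[3]-1.17)/.3,(q[4]-2.1)/.2,(q[5]-.085)/.02,(q[8]-.216)/.003,(np.degrees(q[2])-13.5)/.3])
    s=least_squares(f,[.5,.0,.2,1.17,2.1,.085,-.02,-.13,.216])
    print(q_off,s.cost,s.x,np.degrees(s.x[2]))
    for m,r in zip(M,s.fun[:-5].reshape(-1,2)): print(m[0],m[1],r)
    for k,v in model(s.x).items(): print(k,v)
E
python3 fit2.py
```

```text
0.17453292519943295 19.020126166770005 [ 0.5351 -0.0497  0.2337  1.1697  2.1891  0.0692 -0.0476 -0.1326  0.2125] 13.390702333350847
scene latch_pivot [ 0.914  -0.1219]
top latch_pivot [ 0.8334 -0.3237]
wrist latch_pivot [-0.1148 -0.3111]
scene lever_end [ 0.1881 -1.5651]
top lever_end [-1.6401 -0.3271]
wrist lever_end [1.0862 0.0903]
scene loop_bar [-0.7535 -1.2812]
top loop_bar [-2.12   -1.2388]
wrist bossL [ 0.2109 -0.4212]
wrist bossR [0.0147 0.0967]
scene keeper_seat [-0.4421  1.0769]
scene lip_edge [-1.3592 -0.1001]
top lip_edge [-1.1258 -1.236 ]
wrist lip_edge [-0.4507 -0.1196]
wrist keeper_seat [0.7975 0.263 ]
scene vent_top [ 0.6878 -1.1792]
top vent_top [-1.9126 -2.1821]
wrist vent_top [1.3485 0.1471]
latch_pivot [0.5142 0.0379 0.205 ]
lever_end [0.4706 0.0275 0.3109]
keeper_seat [0.5816 0.0539 0.2   ]
lip_edge [0.5835 0.0544 0.2105]
vent_top [ 0.5195 -0.1897  0.2125]
loop_pin [0.5077 0.0363 0.2342]
loop_bar [0.5535 0.0473 0.3109]
bossL [0.5473 0.0735 0.3109]
bossR [0.5598 0.021  0.3109]
-0.17453292519943295 17.69639046202628 [ 0.5357 -0.0494  0.2339  1.1647  2.0996  0.0686 
[... 219 characters left out ...]
 lever_end [0.7963 0.0016]
scene loop_bar [ 0.9349 -1.4039]
top loop_bar [-0.619 -0.927]
wrist bossL [0.345  0.8822]
wrist bossR [ 0.2073 -1.0329]
scene keeper_seat [-0.4429  1.0952]
scene lip_edge [-1.3599 -0.0817]
top lip_edge [-1.122  -1.2511]
wrist lip_edge [-0.4488 -0.2081]
wrist keeper_seat [0.7984 0.2202]
scene vent_top [ 0.6878 -1.1792]
top vent_top [-1.9126 -2.1821]
wrist vent_top [1.3485 0.1471]
latch_pivot [0.5149 0.0381 0.205 ]
lever_end [0.4707 0.0276 0.3106]
keeper_seat [0.5816 0.054  0.2   ]
lip_edge [0.5835 0.0545 0.2105]
vent_top [ 0.5195 -0.1897  0.2125]
loop_pin [0.4989 0.0343 0.2301]
loop_bar [0.5509 0.0467 0.3025]
bossL [0.5446 0.073  0.3025]
bossR [0.5571 0.0204 0.3025]
```

```bash
cat >> plan.py <<'E'
YAW=13.4
ex=np.array([np.cos(np.radians(YAW)),np.sin(np.radians(YAW)),0]);ey=np.array([-ex[1],ex[0],0]);ez=np.array([0,0,1.])
PIV=np.array([.5146,.038,.205])
def rot(tilt): # tilt deg: body leans to +x
    return (R.from_euler('xyz',[180,0,YAW],degrees=True)*R.from_rotvec([0,-np.radians(tilt),0]))
def tcp(G,tilt,d=.155):
    Q=rot(tilt);return np.array(G)-d*Q.apply([0,0,1]),Q.as_euler('xyz',degrees=True)
def case(v): v=np.array(v)-PIV; return np.array([v@ex,v@ey,v[2]])
def world(x,y,z): return PIV+x*ex+y*ey+z*ez
def now():
    o=get_obs();return np.array(o['tool_pos']),np.array(o['tool_rot'])
E
python3 -c "
from plan import *
np.set_printoptions(precision=4,suppress=True)
G=[.5515,.047,.305];print(case(G),case([.5835,.0545,.2105]))
p,r=now()
a,p,r=rows(p,r,*tcp(G,20,.205),8);show(a);print(p,r)
b=rows(p,r,*tcp(G,20),8);show(b[0]);print(b[1:])"
```

```text
[0.038  0.0002 0.1   ] [0.0708 0.0001 0.0055]
[[[9.5, -0.1, 9.6, -0.0006, -0.0436, -0.0028],
[9.9, -0.0, 9.2, -0.0005, -0.0435, -0.0029],
[10.3, -0.0, 8.8, -0.0006, -0.0436, -0.0028],
[10.6, -0.0, 8.3, -0.0005, -0.0435, -0.0029],
[11.1, 0.0, 7.9, -0.0006, -0.0436, -0.0028],
[11.3, 0.1, 7.3, -0.0006, -0.0435, -0.0029],
[11.7, 0.1, 6.9, -0.0005, -0.0436, -0.0028],
[11.9, 0.1, 6.3, -0.0006, -0.0436, -0.0029]]]
[0.6197 0.0632 0.4976] [179.9997  20.0025  13.4029]
[[[-0.0, -0.0, 6.3, 0.0, 0.0, 0.0],
[-0.0, -0.0, 6.2, 0.0, 0.0, 0.0],
[-0.0, -0.0, 6.3, 0.0, 0.0, 0.0],
[-0.0, -0.0, 6.2, 0.0, 0.0, 0.0],
[-0.0, -0.0, 6.3, 0.0, 0.0, 0.0],
[-0.0, -0.0, 6.2, 0.0, 0.0, 0.0],
[-0.0, -0.0, 6.3, 0.0, 0.0, 0.0],
[-0.0, -0.0, 6.2, 0.0, 0.0, 0.0]]]
(array([0.6031, 0.0593, 0.4507]), array([179.9997,  20.0025,  13.4029]))
```

>>> send_rows(
  moves=[
    [[9.5,0,9.6,-0.0006,-0.0436,-0.0028],[9.9,0,9.2,-0.0006,-0.0436,-0.0028],[10.3,0,8.8,-0.0006,-0.0436,-0.0028],[10.6,0,8.3,-0.0006,-0.0436,-0.0028],[11.1,0,7.9,-0.0006,-0.0436,-0.0029],[11.3,0.1,7.3,-0.0006,-0.0436,-0.0029],[11.7,0.1,6.9,-0.0006,-0.0436,-0.0029],[11.9,0.1,6.3,-0.0006,-0.0436,-0.0029]],
  ],
)

```text
t: 4.87
tool_pos: [0.6203, 0.0633, 0.4974]
tool_rot: [180.0, 20.1, 13.4]
force: [-0.4, 0.4, 0.0]
grip_width: 0.0855
```

```bash
python3 look.py v2 wrist loop_bar,lip_edge,latch_pivot; python3 -c "
from plan import *
import pickle
p=pickle.load(open('v2.pkl','rb'))['wrist']
for n,X in [('bar',[.5515,.047,.305]),('lip',[.5835,.0545,.2105]),('piv',PIV),('bl',world(.038,.027,.1)),('br',world(.038,-.027,.1))]: print(n,proj(p,X,p['o']))"
```

```text
4.8667 [0.6203 0.0633 0.4974] [179.9741  20.1162  13.4156] [-0.4485  0.4463  0.0229] 0.08551324598083981
wrist loop_bar [(array([226.3, 316.2]), 0.71)]
wrist lip_edge [(array([119.1, 316.6]), 0.66)]
wrist latch_pivot [(array([188.2, 320.1]), 0.86)]
bar [234.8588347  316.33192894]
lip [117.58426844 316.90177256]
piv [187.17531037 317.16053004]
bl [234.78097084 271.79413692]
br [234.80475714 361.54822529]
```

View pics/v2wrist.png

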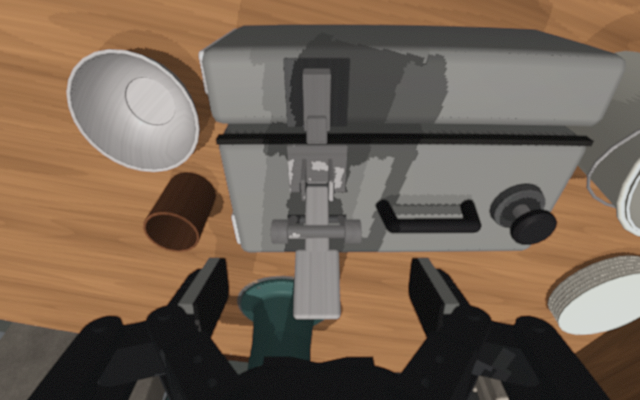

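```bash
python3 -c "
from plan import *
import pickle
a=pickle.load(open('v1.pkl','rb'))['wrist'];b=pickle.load(open('v2.pkl','rb'))['wrist']
o,P=pickle.load(open('p0.pkl','rb'))
for rr in (229,231):
  X=tri([ray(a,[192.8,315.8],a['o']),ray(b,[rr,316.5],b['o'])]);print(X,case(X[0]))
  X=tri([ray(a,[192.8,315.8],a['o']),ray(b,[rr,316.5],b['o']),ray(P['scene'],[168.4,320]),ray(P['top'],[184.5,304.4])]);print(X,case(X[0]))
"
```

```text
(array([0.54971782, 0.0464372 , 0.29799694]), [np.float64(0.06658169816702471), np.float64(0.06658169816703263)]) [3.61170683e-02 6.90227696e-05 9.29969404e-02]
(array([0.55014846, 0.04691142, 0.30151619]), [np.float64(0.7238059035170502), np.float64(2.0793983212409657), np.float64(4.013529165403978), np.float64(2.7065307461158503)]) [0.03664588 0.00043053 0.09651619]
(array([0.55050587, 0.04659506, 0.3005965 ]), [np.float64(0.08303930070966187), np.float64(0.08303930070965686)]) [3.69202559e-02 3.99602016e-05 9.55964986e-02]
(array([0.55012843, 0.04689685, 0.30225236]), [np.float64(0.9162282109348254), np.float64(1.39903444332185), np.float64(3.7355377471075326), np.float64(2.7131532748313876)]) [0.03662302 0.000421   0.09725236]
```

```bash
python3 -c "
from plan import *
p,r=now()
a,p,r=rows(p,r,*tcp([.5503,.0467,.301],20),8);show(a);print(p,r)"
```

```text
[[[-0.0, -0.1, 6.8, 0.0, 0.0001, -0.0001],
[-0.0, -0.0, 6.7, 0.0, 0.0, -0.0],
[-0.0, -0.1, 6.8, 0.0001, 0.0001, -0.0001],
[-0.1, -0.0, 6.7, -0.0, 0.0, -0.0001],
[0.0, -0.1, 6.8, 0.0, 0.0001, -0.0001],
[0.0, -0.1, 6.8, 0.0, 0.0, -0.0],
[-0.0, -0.0, 6.7, 0.0001, 0.0001, -0.0001],
[-0.0, -0.1, 6.8, -0.0, 0.0001, -0.0001]]]
[0.60187511 0.05901748 0.44662566] [-179.99901575   19.99740366   13.40205024]
```

>>> send_rows(
  moves=[
    [[0,0,9,0,0,0],[0,0,9,0,0,0],[0,0,9,0,0,0],[0,0,9,0,0,0],[0,0,9,0,0,0],[0,0,9,0,0,0],[0,0,0,0,0,0],[0,0,0,0,0,0]],
  ],
)

```text
t: 5.73
tool_pos: [0.6019, 0.0576, 0.4464]
tool_rot: [180.0, 20.1, 13.3]
force: [0.1, 0.4, 0.7]
grip_width: 0.0857
```

>>> send_rows(
  moves=[
    [[0,0,0,0,0,0],[0,0,0,0,0,0],[0,0,0,0,0,0],[0,0,0,0,0,0],[0,0,0,0,0,0],[0,0,0,0,0,0],[0,0,0,0,0,0],[0,0,0,0,0,0]],
  ],
  grip=-0.3,
  squeeze=25,
)

```text
t: 6.4
tool_pos: [0.6024, 0.0595, 0.4482]
tool_rot: [-179.8, 19.9, 13.4]
force: [-0.6, 7.0, 2.3]
grip_width: 0.0528
```

```bash
python3 look.py v3 wrist loop_bar,lip_edge,latch_pivot
```

```text
6.4 [0.6024 0.0595 0.4482] [-179.8199   19.8884   13.3898] [-0.6468  7.0315  2.2973] 0.05279286770018935
wrist loop_bar [(array([274.4, 317. ]), 0.84)]
wrist lip_edge [(array([127.4, 319.2]), 0.65)]
wrist latch_pivot [(array([208.6, 318.8]), 0.83)]
```

View pics/v3wrist.png

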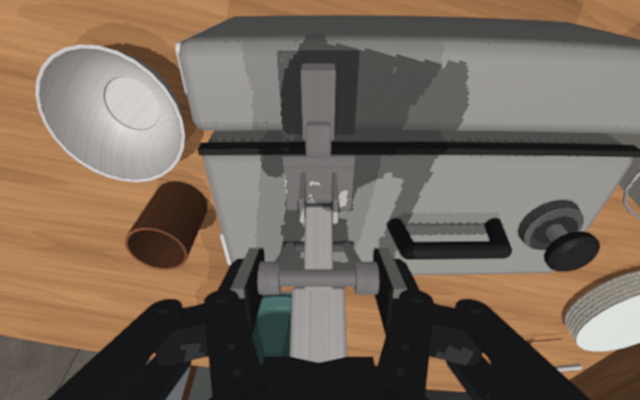

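```bash
python3 -c "
from plan import *
import pickle
b=pickle.load(open('v3.pkl','rb'))['wrist'];T=np.array(b['T_tool_cam'])
K=np.array(b['K']);u=np.array([(317-K[0,2])/K[0,0],(276-K[1,2])/K[1,1],1])
for z in (.13,.139,.15): print(z,T[:3,:3]@(u*z)+T[:3,3])
c,v=ray(b,[276,317],b['o'])
# tool-plane x
for xt in (-.006,0,.006):
  Tt=toolT(b['o']);o=np.linalg.inv(Tt)
  cc=o[:3,:3]@c+o[:3,3];vv=o[:3,:3]@v;s=(xt-cc[0])/vv[0];X=cc+s*vv;print('xt',X,case(c+s*v))
print(case(tri([ray(b,[127,319],b['o']),ray(pickle.load(open('v1.pkl','rb'))['wrist'],[136.8,315.5],pickle.load(open('v1.pkl','rb'))['wrist']['o'])])[0]))
"
```

```text
0.13 [0.00909274 0.0004635  0.14478417]
0.139 [0.00417977 0.00042883 0.15264388]
0.15 [-0.00182496  0.00038645  0.1622502 ]
xt [-0.006       0.00035562  0.16867298] [0.02735205 0.00073146 0.08658089]
xt [0.         0.00039806 0.15909211] [0.03625342 0.00065731 0.09354903]
xt [0.006      0.0004405  0.14951124] [0.0451548  0.00058316 0.10051717]
[ 0.07083174 -0.00017004  0.00903278]
```

```bash
cat > seg.py <<'E'
from plan import *
import sys
# usage: d tilt x,y,z,n ... (case mm) ; d mm of tracked point
d=float(sys.argv[1])/1000
p,r=now();out=[]
for s in sys.argv[2:]:
    t,x,y,z,n=map(float,s.split(','))
    P1,r1=tcp(world(x/1000,y/1000,z/1000),t,d)
    a,p,r=rows(p,r,P1,r1,int(n));out+=a
show(out);print(p,r)
E
python3 -c "
from plan import *
p,r=now();print(case(p+.158*D(r).apply([0,0,1])))"
python3 seg.py 158 20,70,1,82,4 20,89,1,50,4 20,89,1,12,4 20,87,1,-4,4
```

```text
[0.03660196 0.00105404 0.09457716]
[[[9.0, -0.1, 0.1, -0.0008, -0.0005, -0.0],
[9.0, -0.1, 0.1, -0.0008, -0.0004, -0.0001],
[9.0, -0.1, 0.1, -0.0008, -0.0005, -0.0],
[9.0, -0.2, 0.1, -0.0008, -0.0005, -0.0001],
[7.2, 0.0, 5.9, 0.0, 0.0, 0.0],
[7.2, 0.0, 5.9, 0.0, 0.0, 0.0],
[7.2, 0.0, 5.9, 0.0, 0.0, 0.0],
[7.2, 0.0, 5.9, 0.0, 0.0, 0.0]]]
[[[3.2, 0.0, 8.9, 0.0, 0.0, 0.0],
[3.3, 0.0, 9.0, 0.0, 0.0, 0.0],
[3.2, 0.0, 8.9, 0.0, 0.0, 0.0],
[3.3, 0.0, 8.9, 0.0, 0.0, 0.0],
[0.9, 0.0, 3.9, 0.0, 0.0, 0.0],
[0.9, 0.0, 4.0, 0.0, 0.0, 0.0],
[0.9, 0.0, 3.9, 0.0, 0.0, 0.0],
[0.9, 0.0, 3.9, 0.0, 0.0, 0.0]]]
[0.65159339 0.07171372 0.349498  ] [-179.99953145   20.00012868   13.40264067]
```

>>> send_rows(
  moves=[
    [[9,-0.2,0.1,0,0,0],[9,-0.2,0.1,0,0,0],[9,-0.2,0.1,0,0,0],[9,-0.2,0.1,0,0,0],[7.2,0,5.9,0,0,0],[7.2,0,5.9,0,0,0],[7.2,0,5.9,0,0,0],[7.2,0,5.9,0,0,0]],
  ],
)

```text
t: 7.27
tool_pos: [0.6532, 0.072, 0.4028]
tool_rot: [-179.8, 20.1, 13.3]
force: [-3.2, 5.0, 2.1]
grip_width: 0.0533
```

```bash
python3 look.py v4 wrist,scene loop_bar,lip_edge,lever_end
```

```text
7.2667 [0.6532 0.072  0.4028] [-179.8497   20.0587   13.3488] [-3.1598  5.0376  2.1304] 0.05326941821362286
wrist loop_bar [(array([282.2, 317.4]), 0.72)]
wrist lip_edge [(array([235.7, 317.4]), 0.78)]
wrist lever_end []
scene loop_bar [(array([193.1, 319.1]), 0.65)]
scene lip_edge [(array([207.7, 320.9]), 0.85)]
scene lever_end [(array([206.7, 315.8]), 0.37)]
```

View pics/v4wrist.png

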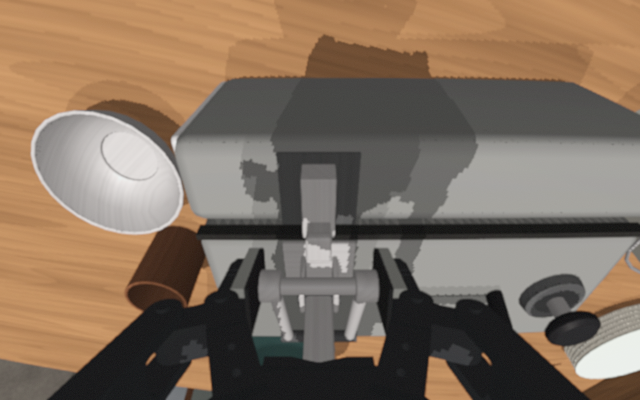

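```bash
python3 -c "
from plan import *
import pickle,cv2
P=pickle.load(open('v4.pkl','rb'));w=P['wrist'];s=P['scene']
X=tri([ray(w,[286,319],w['o']),ray(s,[193.1,319.1])]);print(X,case(X[0]))
p,r=np.array(w['o']['tool_pos']),w['o']['tool_rot']
for q in ([0,0,.158],[-.003,0,.158],[0,0,.164]):
  X=p+D(r).apply(q);print(q,case(X),proj(w,X,w['o']),proj(s,X))
im=cv2.imread('pics/v4scene.png')[130:250,260:380];cv2.imwrite('pics/v4z.png',cv2.resize(im,None,fx=5,fy=5,interpolation=2))
"
```

```text
(array([0.56529417, 0.05102701, 0.23312477]), [np.float64(0.874810973673217), np.float64(0.8748109736732178)]) [0.05233305 0.0009241  0.02812477]
[0, 0, 0.158] [0.08853655 0.00140146 0.04941134] [277.29006759 316.1277612 ] [198.32511887 320.33527635]
[-0.003, 0, 0.158] [0.08571853 0.00140398 0.05044029] [282.88005085 316.14110237] [197.17382537 320.25089458]
[0, 0, 0.164] [0.08647868 0.00141904 0.04377531] [270.43869485 316.2068805 ] [199.24188212 320.22146407]
```

View pics/v4z.png

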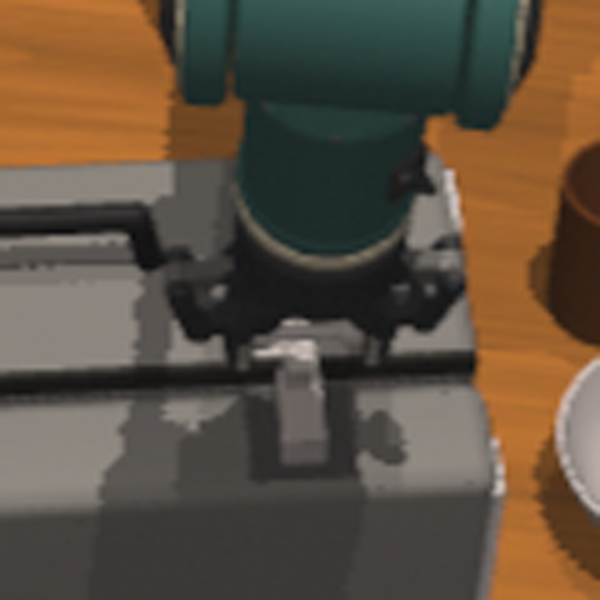

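```bash
python3 seg.py 158 20,90,1.5,12,4 20,89,1.5,-5,4
```

```text
[[[3.5, -0.1, 8.6, -0.0007, 0.0, -0.0002],
[3.4, -0.1, 8.7, -0.0008, 0.0, -0.0002],
[3.5, -0.2, 8.6, -0.0007, 0.0, -0.0002],
[3.5, -0.1, 8.7, -0.0007, 0.0, -0.0002],
[1.2, -0.0, 4.1, -0.0, 0.0, 0.0],
[1.2, -0.0, 4.0, -0.0, 0.0, 0.0],
[1.3, -0.0, 4.1, -0.0, 0.0, 0.0],
[1.2, -0.0, 4.1, -0.0, 0.0, 0.0]]]
[0.65342002 0.07260727 0.34843526] [-179.99741209   20.00160425   13.40058833]
```

>>> send_rows(
  moves=[
    [[3.5,-0.1,8.6,0,0,0],[3.5,-0.1,8.6,0,0,0],[3.5,-0.1,8.6,0,0,0],[3.5,-0.1,8.6,0,0,0],[1.2,0,4.1,0,0,0],[1.2,0,4.1,0,0,0],[1.2,0,4.1,0,0,0],[1.2,0,4.1,0,0,0]],
  ],
)

```text
t: 8.33
tool_pos: [0.6532, 0.0721, 0.3485]
tool_rot: [-179.9, 20.1, 13.3]
force: [-1.9, 6.0, 3.3]
grip_width: 0.0537
```

```bash
python3 look.py v5 wrist,scene loop_bar,lip_edge; python3 -c "
from plan import *
import pickle,cv2
P=pickle.load(open('v5.pkl','rb'));w=P['wrist'];s=P['scene']
p,r=np.array(w['o']['tool_pos']),w['o']['tool_rot']
for q in ([0,0,.158],[-.003,0,.158],[-.006,0,.158]):
  X=p+D(r).apply(q);print(q,case(X),proj(w,X,w['o']),proj(s,X))
im=cv2.imread('pics/v5scene.png')[130:250,260:380];im=cv2.resize(im,None,fx=4.5,fy=4.5,interpolation=2)
cv2.imwrite('pics/v5z.png',im)
im=cv2.imread('pics/v5wrist.png')[150:400,180:460];cv2.imwrite('pics/v5w.png',cv2.resize(im,None,fx=2.4,fy=2.4,interpolation=2))
"
```

```text
8.3333 [0.6532 0.0721 0.3485] [-179.8917   20.0691   13.3214] [-1.942   5.9622  3.2546] 0.0536729813230888
wrist loop_bar [(array([289.2, 316.7]), 0.77)]
wrist lip_edge [(array([315.6, 318. ]), 0.78)]
scene loop_bar [(array([237. , 285.2]), 0.75), (array([209.9, 320.3]), 0.4)]
scene lip_edge [(array([205.1, 320.5]), 0.83)]
[0, 0, 0.158] [ 0.08852269  0.00138497 -0.00489137] [277.29181774 316.12823355] [212.8084261  319.84193362]
[-0.003, 0, 0.158] [ 0.08570485  0.00138884 -0.00386191] [282.88180107 316.14157346] [211.68250677 319.76136819]
[-0.006, 0, 0.158] [ 0.08288702  0.0013927  -0.00283246] [288.39131546 316.15481025] [210.55859106 319.68094542]
```

View pics/v5z.png

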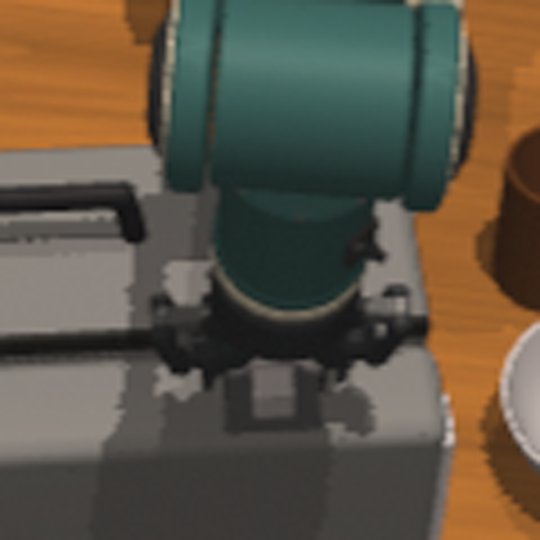

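View pics/v5w.png

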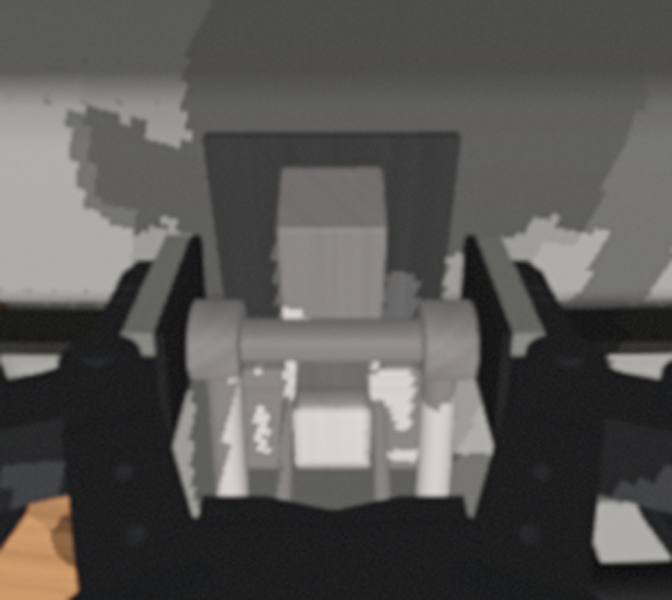

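>>> send_rows(
  moves=[
    [[0.4,-0.2,0.9,0,0,0],[0.4,-0.2,0.9,0,0,0],[0.4,-0.2,0.9,0,0,0],[0.4,-0.2,0.9,0,0,0],[0.3,-0.2,0.9,0,0,0],[0,0,0,0,0,0],[0,0,0,0,0,0],[0,0,0,0,0,0]],
  ],
)

```text
t: 9.3
tool_pos: [0.6533, 0.0724, 0.3434]
tool_rot: [-180.0, 20.1, 13.3]
force: [-3.0, 3.1, 1.2]
grip_width: 0.053
```

```bash
python3 look.py v6 wrist loop_bar,lip_edge; python3 -c "
import cv2
im=cv2.imread('pics/v6wrist.png')[150:400,180:460];cv2.imwrite('pics/v6w.png',cv2.resize(im,None,fx=2.4,fy=2.4,interpolation=2))
"
```

```text
9.3 [0.6533 0.0724 0.3434] [-179.9863   20.0616   13.2822] [-2.9778  3.1475  1.2118] 0.05295810170029762
wrist loop_bar [(array([288.2, 316.7]), 0.88)]
wrist lip_edge [(array([180.2, 107.3]), 0.75), (array([329. , 317.8]), 0.69)]
```

View pics/v6w.png

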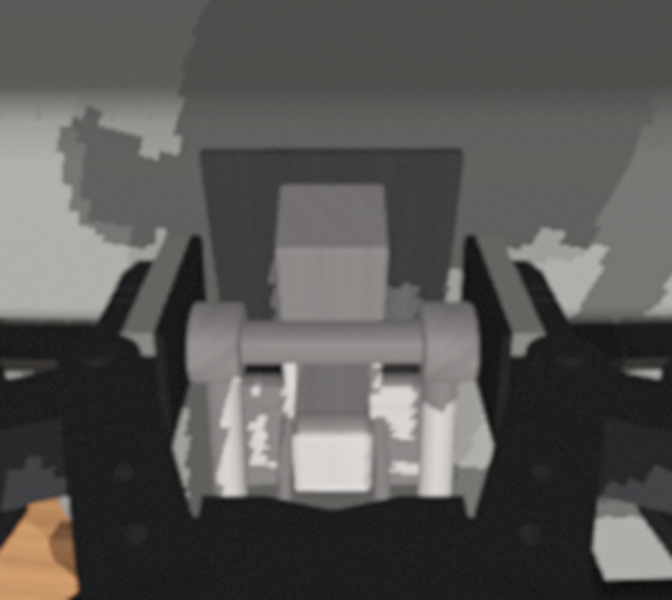

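```bash
python3 -c "
from plan import *
import pickle
w=pickle.load(open('v6.pkl','rb'))['wrist'];o=w['o']
for n,x,y,z in [('liptopfront',.0708,0,.009),('liptopfrontL',.0708,.008,.009),('liptopfrontR',.0708,-.008,.009),('lipbot',.0708,0,.002),('posttopback',.0548,0,.009),('bar',.0815,0,-.0072),('barlow',.0815,0,-.0092),('foot',.0815,0,-.0135)]:
  print(n,proj(w,world(x,y,z),o))
c,v=ray(w,[292.3,319],o)
for x in (.076,.079,.082,.085):
  a=case(c);d=np.array([v@ex,v@ey,v[2]]);s=(x-a[0])/d[0];print(a+s*d)
"
```

```text
liptopfront [335.93896099 319.3128712 ]
liptopfrontL [335.92867211 301.62574791]
liptopfrontR [335.89674364 337.00151977]
lipbot [321.84187945 319.28022919]
posttopback [352.42749291 319.30456068]
bar [291.75148833 319.24198562]
barlow [288.1875073  319.23328572]
foot [280.7602803  319.21511933]
[ 0.076       0.00011048 -0.01076133]
[ 0.079       0.00011234 -0.00865289]
[ 0.082       0.00011419 -0.00654444]
[ 0.085       0.00011604 -0.004436  ]
```

>>> send_rows(
  moves=[
    [[-1.8,0,0.8,0,0,0],[-1.8,0,0.8,0,0,0],[-1.8,0,0.8,0,0,0],[-1.8,0,0.8,0,0,0],[-1.8,0,0.8,0,0,0],[-1.8,0,0.8,0,0,0],[0,0,0,0,0,0],[0,0,0,0,0,0]],
  ],
)

```text
t: 10.12
tool_pos: [0.6432, 0.0699, 0.3429]
tool_rot: [-180.0, 19.7, 13.3]
force: [1.6, 5.3, 0.4]
grip_width: 0.0532
```

```bash
python3 look.py v7 wrist loop_bar,lip_edge; python3 -c "
import cv2
im=cv2.imread('pics/v7wrist.png')[150:400,180:460];cv2.imwrite('pics/v7w.png',cv2.resize(im,None,fx=2.4,fy=2.4,interpolation=2))
"
```

```text
10.1167 [0.6432 0.0699 0.3429] [-179.9991   19.7293   13.2873] [1.5895 5.2742 0.4144] 0.0532125635981417
wrist loop_bar [(array([289.6, 318.2]), 0.83)]
wrist lip_edge [(array([317.2, 319.1]), 0.68), (array([178.5, 103.3]), 0.25)]
```

View pics/v7w.png

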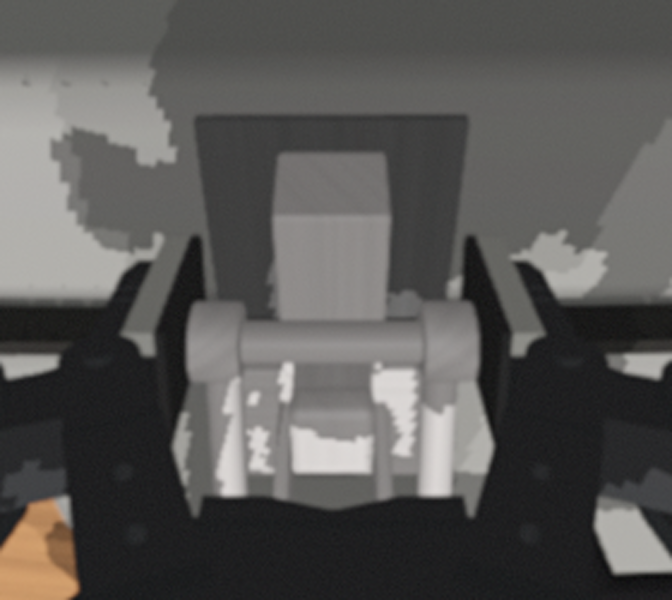

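```bash
cat > chk.py <<'E'
from plan import *
import pickle,sys
np.set_printoptions(precision=4,suppress=True)
w=pickle.load(open(sys.argv[1]+'.pkl','rb'))['wrist'];o=w['o']
for n,x,y,z in [('liptopfront',.0708,0,.009),('lipbot',.0708,0,.002),('foot-end',.0708,0,-.0135)]:
  print(n,proj(w,world(x,y,z),o))
c,v=ray(w,[float(sys.argv[2]),319],o)
a=case(c);d=np.array([v@ex,v@ey,v[2]])
for x in (.06,.065,.07,.075,.08):
  s=(x-a[0])/d[0];print(a+s*d)
print('track',case(np.array(o['tool_pos'])+D(o['tool_rot']).apply([0,0,.158])))
E
python3 chk.py v7 292.3
```

```text
liptopfront [326.4098 319.1846]
lipbot [312.0048 319.1515]
foot-end [283.5721 319.0857]
[ 0.06    0.     -0.0162]
[ 0.065   0.     -0.0126]
[ 0.07   0.    -0.009]
[ 0.075   0.0001 -0.0055]
[ 0.08    0.0001 -0.0019]
track [ 0.0791  0.0014 -0.0108]
```

>>> send_rows(
  moves=[
    [[-1,0,0.3,0,0,0],[-1,0,0.3,0,0,0],[-1,0,0.3,0,0,0],[-1,0,0.3,0,0,0],[-1,0,0.3,0,0,0],[-1,0,0.3,0,0,0],[0,0,0,0,0,0],[0,0,0,0,0,0]],
  ],
)

```text
t: 10.93
tool_pos: [0.6374, 0.0686, 0.3428]
tool_rot: [-180.0, 19.7, 13.3]
force: [3.6, 5.6, -1.6]
grip_width: 0.0535
```

```bash
python3 look.py v8 wrist loop_bar,lip_edge; python3 -c "
import cv2
im=cv2.imread('pics/v8wrist.png')[150:400,180:460];cv2.imwrite('pics/v8w.png',cv2.resize(im,None,fx=2.4,fy=2.4,interpolation=2))
"; python3 chk.py v8 292.3
```

```text
10.9333 [0.6374 0.0686 0.3428] [-179.995    19.661    13.2897] [ 3.63    5.6283 -1.5869] 0.053484601059334946
wrist loop_bar []
wrist lip_edge [(array([310.1, 316.7]), 0.68)]
liptopfront [319.6377 319.2898]
lipbot [305.0814 319.2527]
foot-end [276.4631 319.1792]
[ 0.06    0.0001 -0.0123]
[ 0.065   0.0001 -0.0088]
[ 0.07    0.0001 -0.0052]
[ 0.075   0.0001 -0.0016]
[0.08   0.0001 0.0019]
track [ 0.0734  0.0014 -0.011 ]
```

View pics/v8w.png

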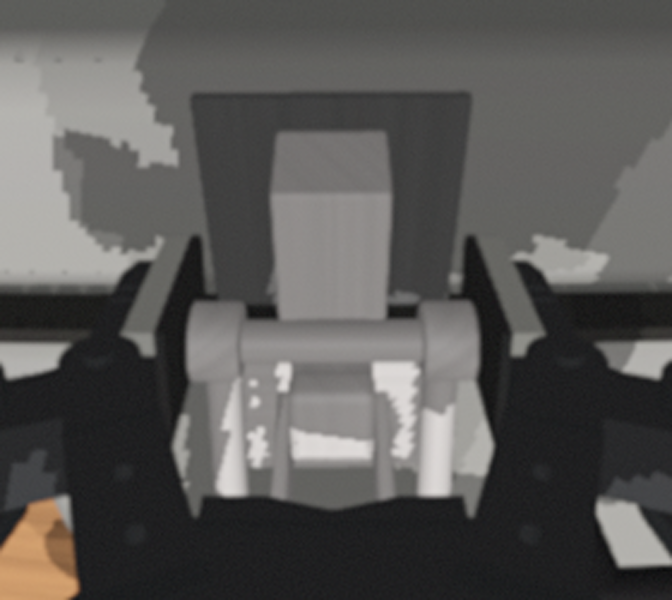

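>>> send_rows(
  moves=[
    [[2.8,0,-1,0,0,0],[2.8,0,-1,0,0,0],[2.8,0,-1,0,0,0],[0.4,0,1.2,0,0,0],[0.4,0,1.2,0,0,0],[0.4,0,1.2,0,0,0],[0,0,0,0,0,0],[0,0,0,0,0,0]],
  ],
)

```text
t: 11.75
tool_pos: [0.6437, 0.07, 0.3389]
tool_rot: [-180.0, 20.2, 13.3]
force: [-6.6, 3.3, 4.3]
grip_width: 0.0535
```

>>> send_rows(
  moves=[
    [[0.3,0,0.9,0,0,0],[0.3,0,0.9,0,0,0],[0.3,0,0.9,0,0,0],[0,0,0,0,0,0],[0,0,0,0,0,0],[0,0,0,0,0,0],[0,0,0,0,0,0],[0,0,0,0,0,0]],
  ],
)

```text
t: 12.42
tool_pos: [0.6436, 0.07, 0.3364]
tool_rot: [-180.0, 20.2, 13.3]
force: [-6.3, 3.8, 4.3]
grip_width: 0.0531
```

```bash
python3 look.py v9 wrist loop_bar,lip_edge; python3 -c "
import cv2
im=cv2.imread('pics/v9wrist.png')[150:400,180:460];cv2.imwrite('pics/v9w.png',cv2.resize(im,None,fx=2.4,fy=2.4,interpolation=2))
"; python3 chk.py v9 292.3
```

```text
12.4167 [0.6436 0.07   0.3364] [-179.9842   20.2127   13.2756] [-6.3028  3.8016  4.3426] 0.05306137843054132
wrist loop_bar [(array([290.6, 317.6]), 0.61), (array([272.7, 162.7]), 0.2)]
wrist lip_edge [(array([331.4, 318. ]), 0.79)]
liptopfront [339.1054 319.344 ]
lipbot [323.6498 319.308 ]
foot-end [293.2071 319.2366]
[ 0.06    0.0001 -0.0215]
[ 0.065   0.0001 -0.0181]
[ 0.07    0.0001 -0.0146]
[ 0.075   0.0001 -0.0111]
[ 0.08    0.0001 -0.0076]
track [ 0.0783  0.0014 -0.0169]
```

View pics/v9w.png

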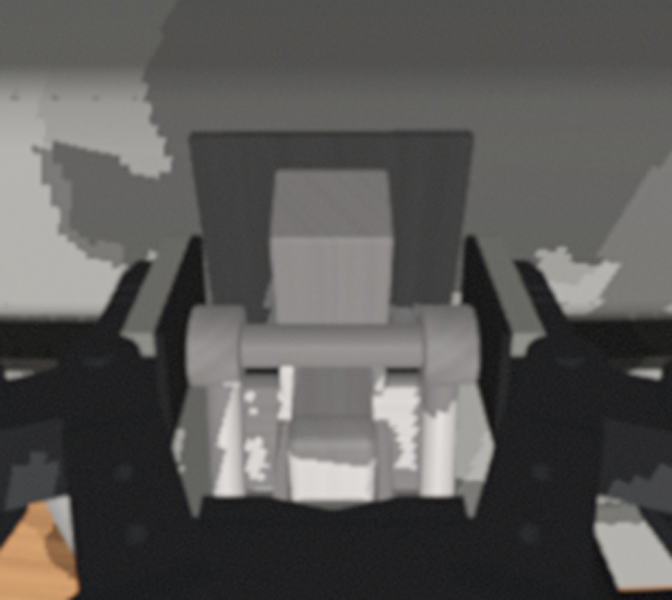

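>>> send_rows(
  moves=[
    [[-1.7,0,0.6,0,0,0],[-1.7,0,0.6,0,0,0],[-1.7,0,0.6,0,0,0],[-1.7,0,0.6,0,0,0],[-1.7,0,0.6,0,0,0],[-1.7,0,0.6,0,0,0],[-1.7,0,0.6,0,0,0],[0,0,0,0,0,0]],
  ],
)

```text
t: 13.23
tool_pos: [0.6355, 0.0681, 0.3377]
tool_rot: [180.0, 19.2, 13.3]
force: [10.5, 8.6, -2.4]
grip_width: 0.0535
```

```bash
python3 look.py v10 wrist loop_bar,lip_edge; python3 -c "
import cv2
im=cv2.imread('pics/v10wrist.png')[150:400,180:460];cv2.imwrite('pics/v10w.png',cv2.resize(im,None,fx=2.4,fy=2.4,interpolation=2))
"; python3 chk.py v10 292.3
```

```text
13.2333 [0.6355 0.0681 0.3377] [179.9867  19.1869  13.2798] [10.4759  8.6296 -2.3894] 0.053545538338637844
wrist loop_bar []
wrist lip_edge [(array([320.4, 321.1]), 0.88)]
liptopfront [330.7849 319.2847]
lipbot [315.3609 319.2413]
foot-end [285.16   319.1558]
[ 0.06    0.0001 -0.0174]
[ 0.065   0.0001 -0.0138]
[ 0.07    0.0001 -0.0102]
[ 0.075   0.0001 -0.0065]
[ 0.08    0.0001 -0.0029]
track [ 0.0726  0.0014 -0.0165]
```

View pics/v10w.png

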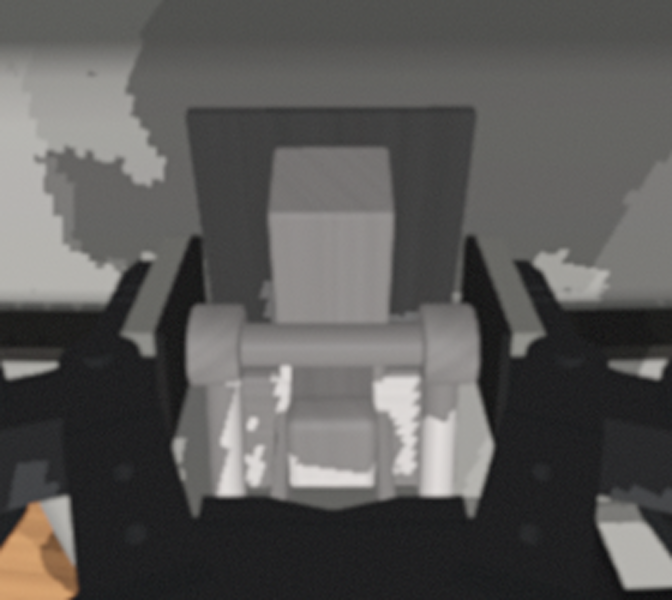

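>>> send_rows(
  moves=[
    [[-0.4,0,-1.1,0,0,0],[-0.4,0,-1.1,0,0,0],[-0.4,0,-1.1,0,0,0],[-0.4,0,-1.1,0,0,0],[-0.4,0,-1.1,0,0,0],[-0.4,0,-1.1,0,0,0],[0,0,0,0,0,0],[0,0,0,0,0,0]],
  ],
)

```text
t: 14.05
tool_pos: [0.6355, 0.0681, 0.3431]
tool_rot: [180.0, 19.2, 13.3]
force: [10.8, 8.3, -7.8]
grip_width: 0.0534
```

```bash
python3 look.py v11 wrist loop_bar,lip_edge; python3 -c "
import cv2
im=cv2.imread('pics/v11wrist.png')[150:400,180:460];cv2.imwrite('pics/v11w.png',cv2.resize(im,None,fx=2.4,fy=2.4,interpolation=2))
"; python3 chk.py v11 292.3
```

```text
14.05 [0.6355 0.0681 0.3431] [179.9939  19.2455  13.3039] [10.7766  8.2928 -7.8445] 0.053411045966431696
wrist loop_bar [(array([288.2, 318.3]), 0.77)]
wrist lip_edge [(array([307.2, 319.5]), 0.89)]
liptopfront [318.4422 319.2031]
lipbot [303.9231 319.166 ]
foot-end [275.4181 319.0926]
[ 0.06    0.     -0.0118]
[ 0.065   0.0001 -0.0082]
[ 0.07    0.0001 -0.0046]
[ 0.075   0.0001 -0.001 ]
[0.08   0.0001 0.0026]
track [ 0.0725  0.0014 -0.0111]
```

View pics/v11w.png

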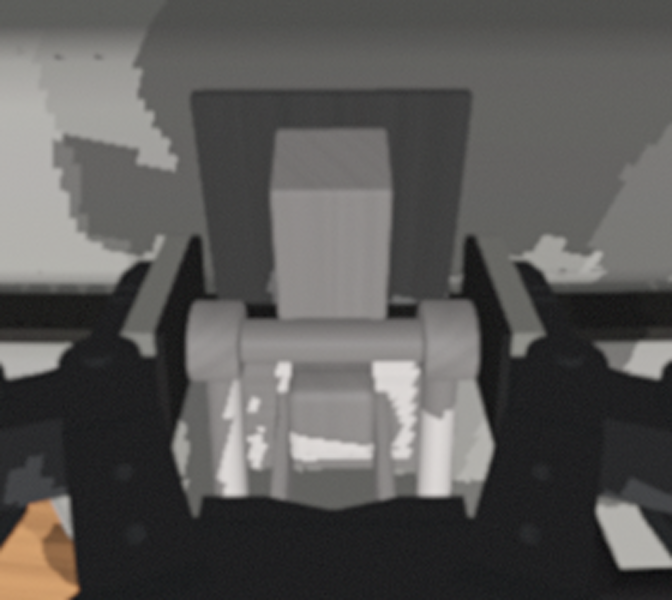

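```bash
python3 -c "
import cv2,numpy as np
ims=[]
for n in ('v9','v10','v11'):
    im=cv2.imread(f'pics/{n}wrist.png')[275:375,285:350];im=cv2.resize(im,None,fx=4,fy=5.5,interpolation=cv2.INTER_CUBIC);im=cv2.convertScaleAbs(im,alpha=1.8,beta=-90);ims.append(im)
cv2.imwrite('pics/cmp.png',np.hstack(ims))
"
```

```text
(no output)
```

View pics/cmp.png

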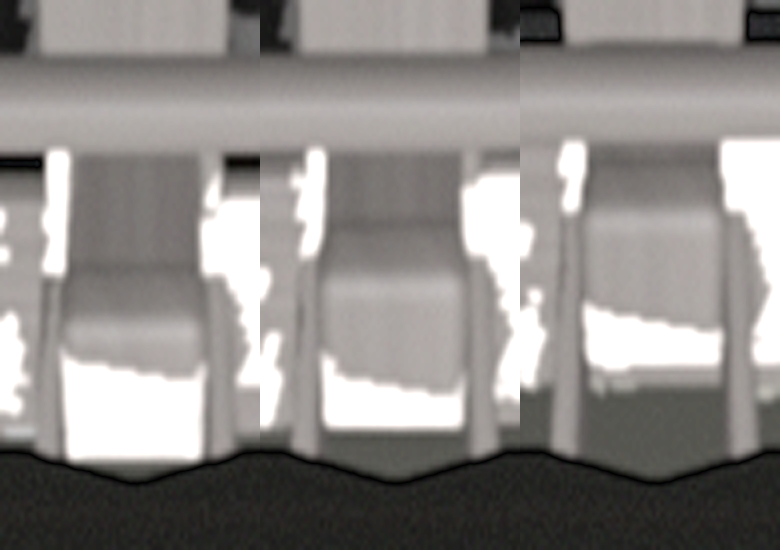

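>>> send_rows(
  moves=[
    [[0.3,0,0.9,0,0,0],[0.3,0,0.9,0,0,0],[0.3,0,0.9,0,0,0],[0,0,0,0,0,0],[0,0,0,0,0,0],[0,0,0,0,0,0],[0,0,0,0,0,0],[0,0,0,0,0,0]],
  ],
)

```text
t: 14.87
tool_pos: [0.6353, 0.0681, 0.3424]
tool_rot: [180.0, 19.2, 13.3]
force: [9.9, 7.4, 0.2]
grip_width: 0.0533
```

>>> send_rows(
  moves=[
    [[0,0,0,0,0,0],[0,0,0,0,0,0],[0,0,0,0,0,0],[0,0,0,0,0,0],[0,0,0,0,0,0],[0,0,0,0,0,0],[0,0,0,0,0,0],[0,0,0,0,0,0]],
  ],
  grip=1,
)

```text
t: 15.53
tool_pos: [0.6322, 0.0669, 0.3406]
tool_rot: [179.9, 20.0, 13.3]
force: [0.3, -0.5, -0.5]
grip_width: 0.0855
```

```bash
python3 look.py v12 wrist loop_bar,lip_edge; python3 -c "
import cv2
im=cv2.imread('pics/v12wrist.png')[150:400,180:460];cv2.imwrite('pics/v12w.png',cv2.resize(im,None,fx=2.4,fy=2.4,interpolation=2))
"; python3 chk.py v12 292.3
```

```text
15.5333 [0.6322 0.0669 0.3406] [179.9474  19.9963  13.2703] [ 0.3212 -0.5141 -0.4516] 0.08551638282596255
wrist loop_bar [(array([282.8, 315.1]), 0.92)]
wrist lip_edge [(array([304.3, 317.1]), 0.86)]
liptopfront [315.5063 317.8823]
lipbot [300.4544 317.8842]
foot-end [270.9978 317.8881]
[ 0.06   -0.0005 -0.0096]
[ 0.065  -0.0005 -0.0061]
[ 0.07   -0.0005 -0.0026]
[ 0.075  -0.0005  0.0009]
[ 0.08   -0.0005  0.0044]
track [ 0.067   0.0008 -0.0129]
```

View pics/v12w.png

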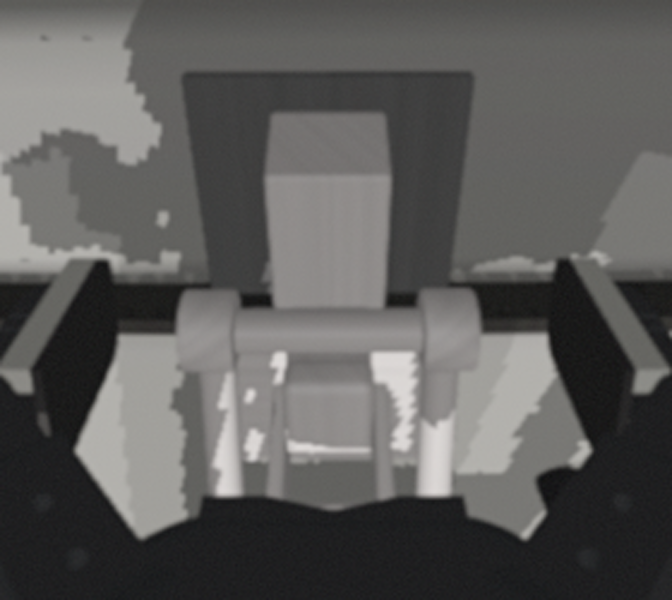

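>>> send_rows(
  moves=[
    [[0,0,-10,0,0,0],[0,0,-16,0,0,0],[0,0,-20,0,0,0],[0,0,-20,0,0,0],[0,0,-20,0,0,0],[0,0,-20,0,0,0],[0,0,-14,0,0,0],[0,0,-5,0,0,0]],
  ],
  grip=-1,
)

```text
t: 16.35
tool_pos: [0.6748, 0.0771, 0.4621]
tool_rot: [179.9, 19.7, 13.3]
force: [0.8, 0.0, 0.5]
grip_width: -0.0001
```

```bash
python3 look.py v13 wrist,scene loop_bar,lip_edge,lever_end,loop_pin,latch_pivot;python3 -c "
import cv2
im=cv2.imread('pics/v13scene.png')[110:250,200:400];cv2.imwrite('pics/v13z.png',cv2.resize(im,None,fx=4,fy=4,interpolation=2))
"
```

```text
16.35 [0.6748 0.0771 0.4621] [179.9067  19.6834  13.2659] [0.7834 0.001  0.4553] -7.186195566489986e-05
wrist loop_bar [(array([195.3, 314.3]), 0.62)]
wrist lip_edge [(array([203.7, 318.9]), 0.87)]
wrist lever_end []
wrist loop_pin []
wrist latch_pivot []
scene loop_bar [(array([205.8, 324. ]), 0.49)]
scene lip_edge [(array([205.3, 317.2]), 0.9)]
scene lever_end [(array([189.6, 380.1]), 0.61)]
scene loop_pin []
scene latch_pivot [(array([183.7, 319.9]), 0.62), (array([204.7, 320.9]), 0.38)]
```

View pics/v13wrist.png

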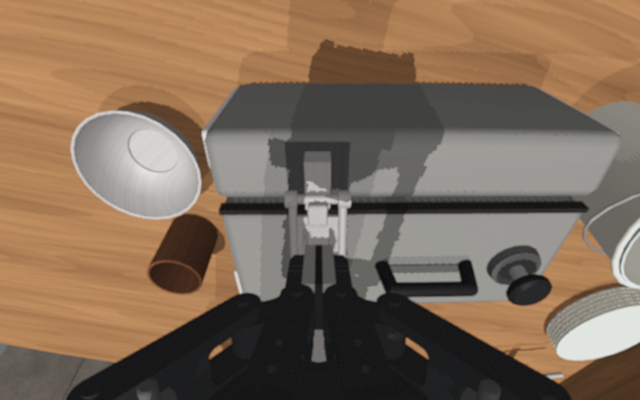

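View pics/v13z.png

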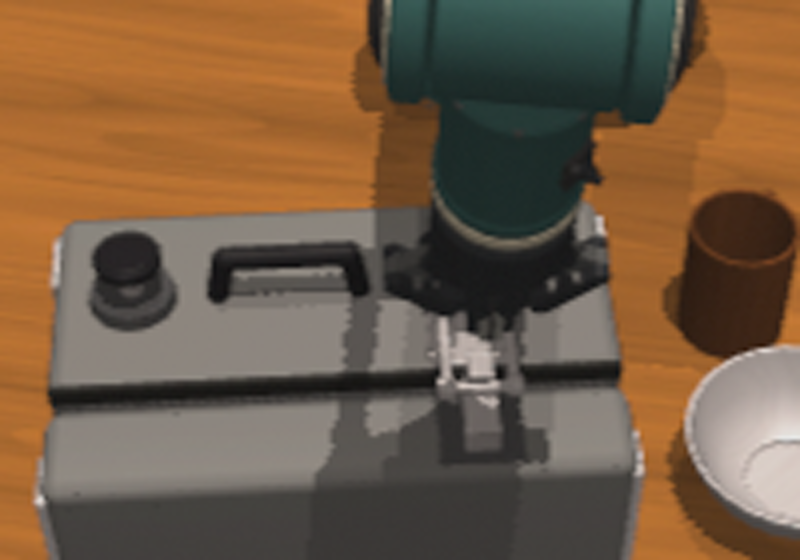

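```bash
cat > lev.py <<'E'
from plan import *
import sys
np.set_printoptions(precision=4,suppress=True)
def pose(a,t,dl,r=.093,h=.011,y=0.):
    n=np.array([np.sin(a),np.cos(a)]);u=np.array([-np.cos(a),np.sin(a)])
    tr=np.radians(t);xp=np.array([np.cos(tr),-np.sin(tr)])  # check sign below
    q=rot(t).apply([1,0,0]);xp=np.array([q@ex,q[2]])
    c=u*r+n*(.004-dl/1000+h*abs(xp@n))
    return tcp(world(c[0],y,c[1]),t,.173)
p,r=now()
tip=p+.173*D(r).apply([0,0,1]);c=case(tip);print('tip',c)
a=1.32;n=np.array([np.sin(a),np.cos(a)]);u=np.array([-np.cos(a),np.sin(a)]);v=c[[0,2]];print('along,off',v@u,v@n)
if len(sys.argv)>1:
    out=[]
    for s in sys.argv[1:]:
        a,t,dl,nn=map(float,s.split(','))
        P1,r1=pose(a,t,dl);k,p,r=rows(p,r,P1,r1,int(nn));out+=k
    show(out);print(p,r)
E
python3 lev.py 1.32,20,-10,4 1.32,20,3,4
```

```text
tip [0.1045 0.0009 0.0901]
along,off 0.061385071081616116 0.1235635877172298
[[[-25.2, 0.3, 7.7, -0.0, 0.0002, -0.0005],
[-25.2, 0.3, 7.6, -0.0, 0.0001, -0.0005],
[-25.3, 0.2, 7.7, -0.0, 0.0002, -0.0005],
[-25.2, 0.3, 7.7, -0.0, 0.0001, -0.0006],
[-2.7, -0.0, 1.8, -0.0, 0.0, 0.0],
[-2.7, -0.0, 1.9, -0.0, 0.0, 0.0],
[-2.6, -0.0, 1.8, -0.0, 0.0, 0.0],
[-2.7, -0.0, 1.8, -0.0, 0.0, 0.0]]]
[0.5592 0.0486 0.4602] [-179.9966   20.0012   13.4024]
```

>>> send_rows(
  moves=[
    [[-18,0.2,5.5,0,0,0],[-18,0.2,5.5,0,0,0],[-16,0.2,5,0,0,0],[-14,0.2,4,0,0,0],[-12,0.1,4,0,0,0],[-10,0.1,3,0,0,0],[-8,0.1,2.5,0,0,0],[-4,0,1,0,0,0]],
  ],
)

```text
t: 17.62
tool_pos: [0.5716, 0.0516, 0.4639]
tool_rot: [180.0, 20.0, 13.3]
force: [0.6, 0.2, -0.2]
grip_width: -0.0002
```

```bash
python3 look.py v14 wrist,scene loop_bar; python3 lev.py 1.32,20,0,1
```

```text
17.6167 [0.5716 0.0516 0.4639] [179.9508  19.9822  13.2657] [ 0.5845  0.2377 -0.2386] -0.00020278808712588262
wrist loop_bar [(array([ 62.2, 318.2]), 0.78)]
scene loop_bar [(array([204.3, 320.8]), 0.83)]
tip [0.0007 0.     0.0961]
along,off 0.09290952256486829 0.02455498276158186
[[[-9.4, 0.0, 6.4, 0.0001, -0.0008, -0.002]]]
[0.562  0.0493 0.4609] [-179.9984   20.0006   13.4001]
```

View pics/v14wrist.png

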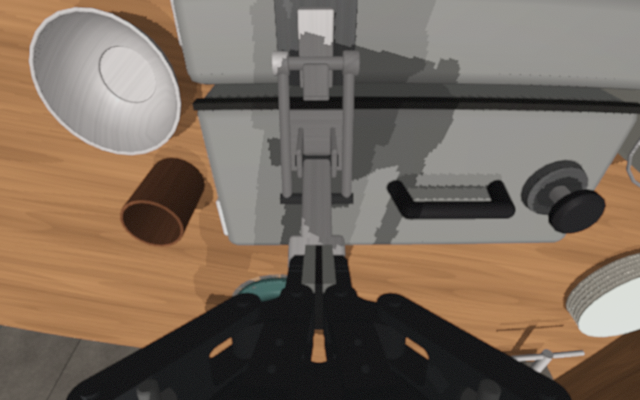

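```bash
python3 lev.py 1.32,20,0,2 1.25,19,3,2 1.1,17,4,2 0.95,15,4,2 0.8,12,4,2 .65,9,4,2 .5,6,4,2 .35,3,4,2 .2,0,5,2 .05,0,5,2 0,0,5,2 0,0,6,2
```

```text
tip [0.0007 0.     0.0961]
along,off 0.09290952256486829 0.02455498276158186
[[[-4.7, 0.0, 3.2, 0.0, -0.0004, -0.001],
[-4.7, 0.0, 3.2, 0.0001, -0.0004, -0.001],
[-5.7, 0.0, 2.6, -0.0, 0.0087, 0.0],
[-5.7, 0.0, 2.6, -0.0, 0.0088, 0.0],
[-9.4, 0.0, 4.8, -0.0, 0.0174, 0.0],
[-9.4, 0.0, 4.6, -0.0, 0.0175, 0.0],
[-8.4, 0.0, 5.2, -0.0, 0.0174, 0.0],
[-8.5, 0.0, 5.1, -0.0, 0.0175, -0.0]]]
[[[-9.2, 0.0, 5.9, -0.0, 0.0262, -0.0],
[-9.3, 0.0, 5.6, -0.0, 0.0261, -0.0],
[-8.5, 0.0, 6.4, -0.0, 0.0262, -0.0],
[-8.8, 0.0, 6.2, -0.0, 0.0262, -0.0],
[-7.9, 0.0, 6.8, -0.0, 0.0262, -0.0],
[-8.0, 0.0, 6.5, -0.0, 0.0262, -0.0],
[-7.1, 0.0, 7.1, -0.0, 0.0262, -0.0],
[-7.4, 0.0, 7.0, -0.0, 0.0261, -0.0]]]
[[[-6.4, 0.0, 7.9, -0.0, 0.0262, -0.0],
[-6.7, 0.0, 7.6, -0.0, 0.0262, -0.0],
[-1.0, 0.0, 7.7, -0.0, -0.0, -0.0],
[-1.0, 0.0, 7.8, -0.0, -0.0, -0.0],
[-0.0, 0.0, 2.6, -0.0, -0.0, -0.0],
[-0.1, 0.0, 2.6, -0.0, -0.0, -0.0],
[0.0, 0.0, 0.5, -0.0, -0.0, -0.0],
[0.0, 0.0, 0.5, -0.0, -0.0, -0.0]]]
[0.4241 0.0165 0.376 ] [-179.9985   -0.0013   13.3996]
```

>>> send_rows(
  moves=[
    [[-4.7,0,3.2,0,0,-0.001],[-4.7,0,3.2,0,0,-0.001],[-5.7,0,2.6,0,0.0087,0],[-5.7,0,2.6,0,0.0087,0],[-9.4,0,4.7,0,0.0175,0],[-9.4,0,4.7,0,0.0175,0],[-8.5,0,5.1,0,0.0175,0],[-8.5,0,5.1,0,0.0175,0]],
  ],
)

```text
t: 18.48
tool_pos: [0.511, 0.0372, 0.4526]
tool_rot: [180.0, 14.6, 13.4]
force: [6.0, 2.1, 1.1]
grip_width: -0.0002
```

```bash
python3 look.py v15 wrist loop_bar
```

```text
18.4833 [0.511  0.0372 0.4526] [179.974   14.5569  13.3999] [5.9899 2.1208 1.0929] -0.00018047110343334528
wrist loop_bar []
```

View pics/v15wrist.png

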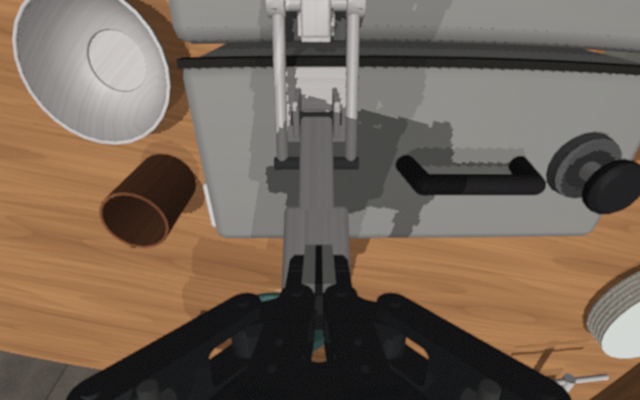

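Lever is following with about 6 N, and the bar (row 5, cols 268–365) still sits at the keeper. I'll continue.

>>> send_rows(
  moves=[
    [[-9.2,0,5.8,0,0.0262,0],[-9.2,0,5.8,0,0.0262,0],[-8.6,0,6.3,0,0.0262,0],[-8.6,0,6.3,0,0.0262,0],[-8,0,6.6,0,0.0262,0],[-8,0,6.6,0,0.0262,0],[-7.2,0,7,0,0.0262,0],[-7.2,0,7,0,0.0262,0]],
  ],
)

```text
t: 19.25
tool_pos: [0.4394, 0.0201, 0.4135]
tool_rot: [180.0, 2.8, 13.4]
force: [1.8, 0.4, 1.1]
grip_width: 0.0
```

>>> send_rows(
  moves=[
    [[-6.5,0,7.7,0,0.0262,0],[-6.5,0,7.7,0,0.0262,0],[-1,0,7.7,0,0,0],[-1,0,7.7,0,0,0],[0,0,2.6,0,0,0],[0,0,2.6,0,0,0],[0,0,0.5,0,0,0],[0,0,0.5,0,0,0]],
  ],
)

```text
t: 19.92
tool_pos: [0.4242, 0.0165, 0.3818]
tool_rot: [180.0, 0.1, 13.4]
force: [-19.0, -1.1, 37.4]
grip_width: -0.0002
```

```bash
python3 look.py v16 wrist,scene loop_bar,lever_end;python3 lev.py; python3 -c "
import cv2
im=cv2.imread('pics/v16scene.png')[110:250,200:400];cv2.imwrite('pics/v16z.png',cv2.resize(im,None,fx=4,fy=4,interpolation=2))
"
```

```text
19.9167 [0.4242 0.0165 0.3818] [179.9819   0.103   13.4176] [-19.0396  -1.0903  37.3994] -0.00022700876049668844
wrist loop_bar [(array([ 64.7, 315.4]), 0.63)]
wrist lever_end []
scene loop_bar [(array([201.4, 316.7]), 0.59)]
scene lever_end [(array([158.1, 314.6]), 0.82)]
tip [-0.0932 -0.      0.0039]
along,off 0.026897685357101696 -0.08932569111232136
```

View pics/v16z.png

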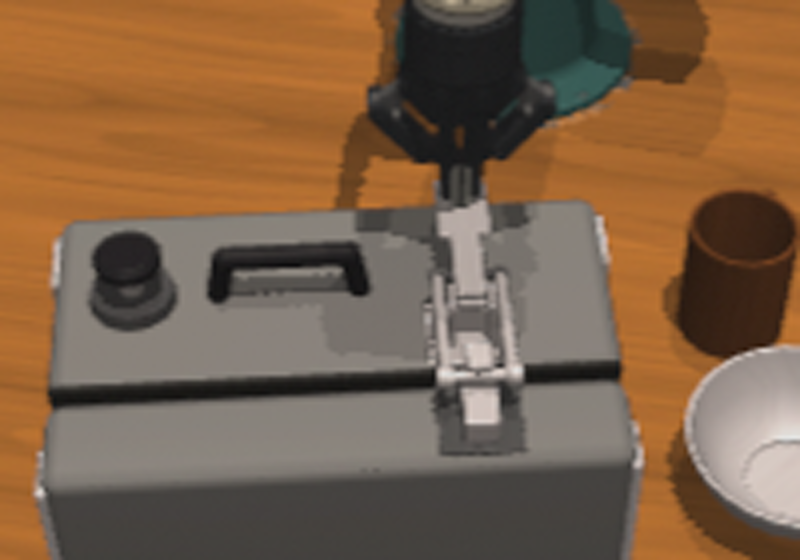

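View pics/v16wrist.png

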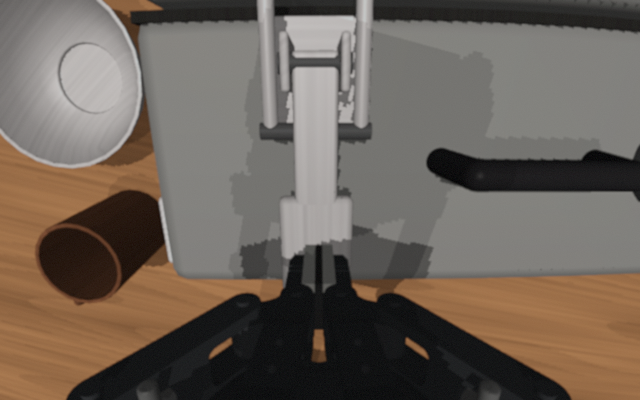

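```bash
python3 -c "
from plan import *
v=np.array([.5195,-.1897,.28]);q=tcp(v,0,.173)
p,r=now();r0=tcp(v,0,.173)[1]
a,p,r=rows(p,r,p+[0,0,.085],r0,4);b,p,r=rows(p,r,*q,12);show(a+b);print(p,r)"
```

```text
[[[-0.0, 0.0, -21.2, 0.0001, 0.0004, 0.0001],
[-0.1, 0.0, -21.3, 0.0001, 0.0004, 0.0001],
[0.0, 0.0, -21.2, 0.0001, 0.0003, 0.0001],
[0.0, 0.0, -21.3, 0.0001, 0.0004, 0.0001],
[3.7, 18.6, 1.2, -0.0, 0.0, -0.0],
[3.8, 18.5, 1.1, -0.0, 0.0, -0.0],
[3.7, 18.6, 1.2, -0.0, 0.0, -0.0],
[3.8, 18.5, 1.1, -0.0, 0.0, -0.0]]]
[[[3.7, 18.6, 1.2, -0.0, 0.0, -0.0],
[3.8, 18.5, 1.1, -0.0, 0.0, -0.0],
[3.7, 18.6, 1.2, -0.0, 0.0, -0.0],
[3.8, 18.5, 1.2, -0.0, 0.0, -0.0],
[3.7, 18.6, 1.1, -0.0, 0.0, -0.0],
[3.8, 18.6, 1.2, -0.0, 0.0, -0.0],
[3.7, 18.5, 1.1, -0.0, 0.0, -0.0],
[3.8, 18.6, 1.2, -0.0, 0.0, -0.0]]]
[ 0.51953697 -0.18971746  0.45298505] [-1.79999725e+02  1.88292785e-03  1.33974058e+01]
```

>>> send_rows(
  moves=[
    [[0,0,-21.2,0,0,0],[0,0,-21.2,0,0,0],[0,0,-21.2,0,0,0],[0,0,-21.2,0,0,0],[3.7,18.6,1.2,0,0,0],[3.7,18.6,1.2,0,0,0],[3.7,18.6,1.2,0,0,0],[3.7,18.6,1.2,0,0,0]],
  ],
)

```text
t: 20.88
tool_pos: [0.4564, -0.0531, 0.4561]
tool_rot: [-180.0, 0.0, 13.4]
force: [-0.8, 0.3, -0.4]
grip_width: -0.0004
```

```bash
python3 look.py v17 wrist,scene lever_end,vent_top; python3 -c "
import cv2
im=cv2.imread('pics/v17scene.png')[110:250,200:400];cv2.imwrite('pics/v17z.png',cv2.resize(im,None,fx=4,fy=4,interpolation=2))
"
```

```text
20.8833 [ 0.4564 -0.0531  0.4561] [-179.9935    0.0202   13.4321] [-0.7562  0.2742 -0.4027] -0.0004222212658162557
wrist lever_end [(array([255.4, 223.3]), 0.73)]
wrist vent_top [(array([176.5, 530.3]), 0.63)]
scene lever_end [(array([155.4, 315.1]), 0.83)]
scene vent_top [(array([172.1, 231.9]), 0.47)]
```

View pics/v17wrist.png

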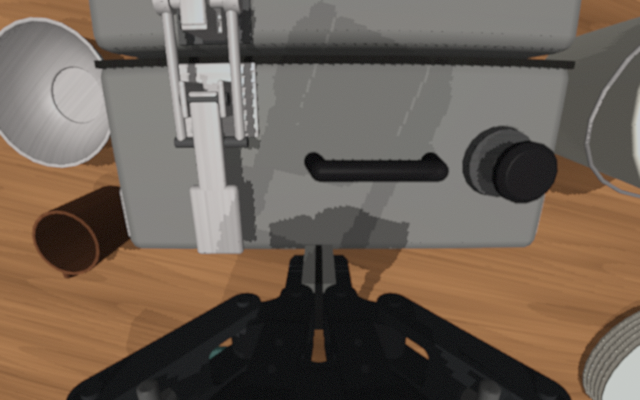

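View pics/v17z.png

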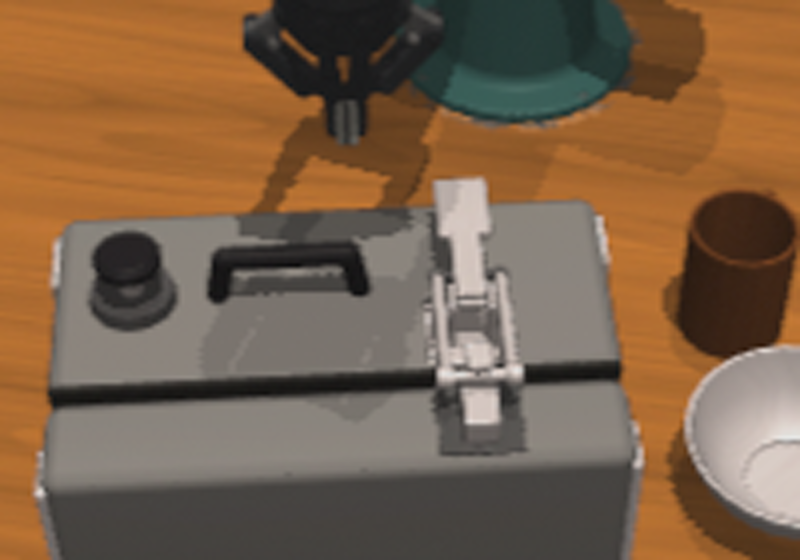

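```bash
python3 -c "
from plan import *
import pickle
np.set_printoptions(precision=4,suppress=True)
P=pickle.load(open('v17.pkl','rb'));w=P['wrist'];s=P['scene']
print('vent',onplane(ray(w,[171,526],w['o']),.216),onplane(ray(s,[173,232]),.216))
for a in (0,.15,.3):
  X=world(-.115*np.cos(a),0,.115*np.sin(a));print(a,proj(w,X,w['o']),proj(s,X))
v=onplane(ray(w,[171,526],w['o']),.216);v[2]=.235;p,r=now();q=tcp(v,0,.173)
a,p,r=rows(p,r,q[0]+[0,0,.04],q[1],8);b,p,r=rows(p,r,*q,4);show(a+b);print(p)
"
```

```text
vent [ 0.5203 -0.187   0.216 ] [ 0.5177 -0.1874  0.216 ]
0 [252.6053 220.873 ] [155.511  313.4394]
0.15 [262.1806 213.9104] [151.2414 313.5475]
0.3 [269.6191 205.643 ] [147.6255 313.7243]
[[[3.9, 18.3, 1.0, -0.0001, 0.0001, 0.0],
[4.0, 18.3, 1.0, -0.0001, 0.0, 0.0001],
[3.9, 18.3, 0.9, -0.0001, 0.0001, -0.0],
[4.0, 18.3, 1.0, -0.0001, 0.0, 0.0],
[3.9, 18.3, 1.0, -0.0001, 0.0001, 0.0],
[4.0, 18.3, 1.0, -0.0001, 0.0, 0.0001],
[3.9, 18.3, 1.0, -0.0001, 0.0001, 0.0],
[4.0, 18.3, 1.0, -0.0001, 0.0, 0.0]]]
[[[-0.0, -0.0, 10.0, 0.0, 0.0, 0.0],
[-0.0, -0.0, 10.0, 0.0, 0.0, 0.0],
[-0.0, -0.0, 10.0, 0.0, 0.0, 0.0],
[-0.0, -0.0, 10.0, 0.0, 0.0, 0.0]]]
[ 0.5204 -0.187   0.408 ]
```

>>> send_rows(
  moves=[
    [[3.9,18.3,1,0,0,0],[3.9,18.3,1,0,0,0],[3.9,18.3,1,0,0,0],[3.9,18.3,1,0,0,0],[3.9,18.3,1,0,0,0],[3.9,18.3,1,0,0,0],[3.9,18.3,1,0,0,0],[3.9,18.3,1,0,0,0]],
  ],
)

```text
t: 21.85
tool_pos: [0.5204, -0.1874, 0.4484]
tool_rot: [-180.0, -0.0, 13.5]
force: [-0.0, -0.4, 0.6]
grip_width: -0.0002
```

>>> send_rows(
  moves=[
    [[0,0,10,0,0,0],[0,0,10,0,0,0],[0,0,10,0,0,0],[0,0,10,0,0,0],[0,0,8,0,0,0],[0,0,6,0,0,0],[0,0,5,0,0,0],[0,0,5,0,0,0]],
  ],
)

```text
t: 22.52
tool_pos: [0.5199, -0.1871, 0.3848]
tool_rot: [-180.0, -0.0, 13.4]
force: [-5.5, 4.0, 11.8]
grip_width: 0.0
```

```bash
python3 -c "
from h import *
o=get_obs();print(o['tool_pos'],o['tool_pos'][2]-.173,o['force'])"
```

```text
[ 0.51986268 -0.1870952   0.38482974] 0.211829738547678 [-5.54310415  4.04585918 11.82300862]
```

>>> send_rows(
  moves=[
    [[0,0,3,0,0,0],[0,0,3,0,0,0],[0,0,3,0,0,0],[0,0,3,0,0,0],[0,0,3,0,0,0],[0,0,1,0,0,0],[0,0,0,0,0,0],[0,0,0,0,0,0]],
  ],
)

```text
t: 23.18
tool_pos: [0.5203, -0.1876, 0.3694]
tool_rot: [180.0, -0.1, 13.4]
force: [-3.2, 1.2, 6.4]
grip_width: -0.0001
```

>>> send_rows(
  moves=[
    [[0,0,1,0,0,0],[0,0,1,0,0,0],[0,0,1,0,0,0],[0,0,0.5,0,0,0],[0,0,0,0,0,0],[0,0,0,0,0,0],[0,0,0,0,0,0],[0,0,0,0,0,0]],
  ],
)

```text
t: 23.85
tool_pos: [0.5203, -0.1876, 0.3692]
tool_rot: [179.9, -0.1, 13.4]
force: [-7.7, 3.6, 21.8]
grip_width: -0.0006
```

>>> send_rows(
  moves=[
    [[0,0,-20,0,0,0],[0,0,-25,0,0,0],[0,0,-25,0,0,0],[0,0,-25,0,0,0],[-15,0,-20,0,0,0],[-20,0,-10,0,0,0],[-20,0,0,0,0,0],[-15,0,0,0,0,0]],
  ],
)

```text
t: 24.52
tool_pos: [0.4511, -0.2042, 0.4906]
tool_rot: [179.9, -0.1, 13.4]
force: [0.1, -0.1, 0.9]
grip_width: -0.0004
```

```bash
python3 look.py v18 wrist,scene lever_end,vent_top,loop_bar,keeper_seat; python3 -c "
import cv2
im=cv2.imread('pics/v18scene.png')[110:250,200:400];cv2.imwrite('pics/v18z.png',cv2.resize(im,None,fx=4,fy=4,interpolation=2))
from plan import *
import pickle
P=pickle.load(open('v18.pkl','rb'));w=P['wrist'];s=P['scene']
for z in (.196,.206,.216): print('vent',z,proj(w,[.520,-.1872,z],w['o']),proj(s,[.52,-.1872,z]))
for a in (0,.15,.3):
  X=world(-.115*np.cos(a),0,.115*np.sin(a));print(a,proj(w,X,w['o']),proj(s,X))
"
```

```text
24.5167 [ 0.4511 -0.2042  0.4906] [179.8921  -0.1103  13.4028] [ 0.118  -0.1271  0.8913] -0.00036602739671072183
wrist lever_end [(array([190.2,  63.6]), 0.84)]
wrist vent_top [(array([109.2, 321.2]), 0.57)]
wrist loop_bar []
wrist keeper_seat []
scene lever_end [(array([156.9, 315.4]), 0.86)]
scene vent_top [(array([179.1, 234.9]), 0.74), (array([159.2, 314. ]), 0.42)]
scene loop_bar [(array([199.9, 318.9]), 0.78)]
scene keeper_seat []
vent 0.196 [107.06370121 315.67024318] [178.90316544 232.69080412]
vent 0.206 [107.51768749 315.59224833] [176.27229433 232.26812283]
vent 0.216 [108.00857891 315.50791856] [173.61083632 231.84063759]
0 [191.61020246  64.07539159] [155.51100825 313.43941473]
0.15 [196.19095994  48.62755519] [151.24137822 313.54745542]
0.3 [198.07689771  30.88090794] [147.62552846 313.72426354]
```

View pics/v18wrist.png

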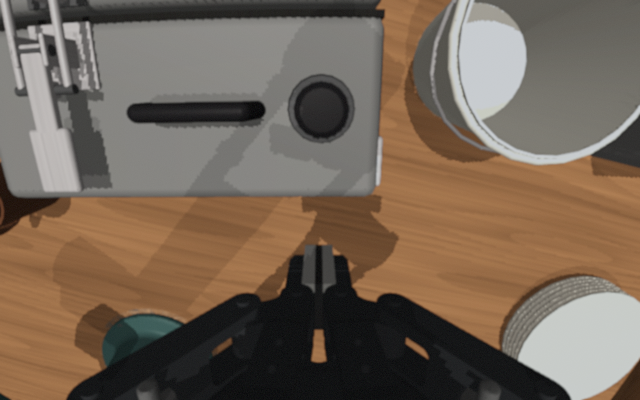

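View pics/v18z.png

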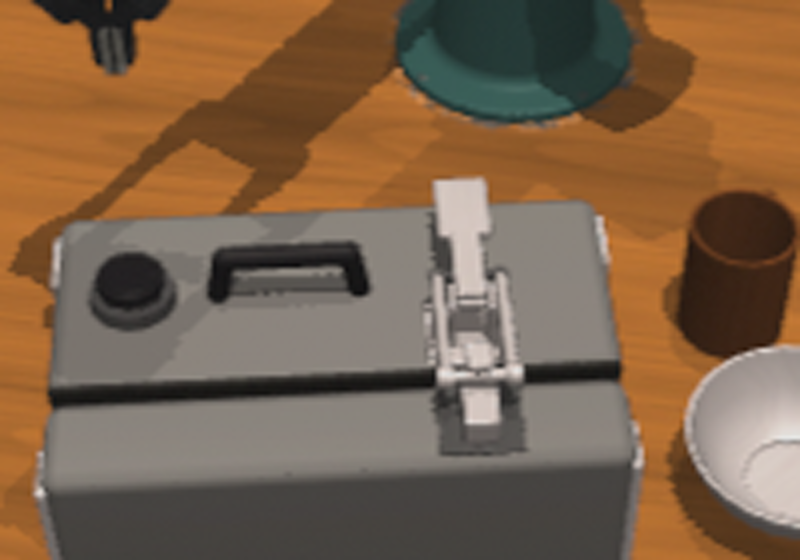

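```bash
python3 look.py v19 top loop_bar,lip_edge,lever_end; python3 -c "
import cv2,numpy as np
a=cv2.imread('pics/top0.png')[140:270,270:430];b=cv2.imread('pics/v19top.png')[140:270,270:430]
f=lambda x:cv2.resize(x,None,fx=2.5,fy=4,interpolation=2)
cv2.imwrite('pics/cmp2.png',np.hstack([f(a),f(b)]))"
```

```text
25.0167 [ 0.4524 -0.2037  0.4893] [-179.9729   -0.0044   13.4291] [-0.3394 -0.3556 -0.2105] -9.364811956803685e-05
top loop_bar [(array([181.6, 305.8]), 0.52)]
top lip_edge [(array([184.1, 302.7]), 0.92)]
top lever_end [(array([240.8, 314. ]), 0.96), (array([272. , 257.2]), 0.32)]
```

View pics/cmp2.png

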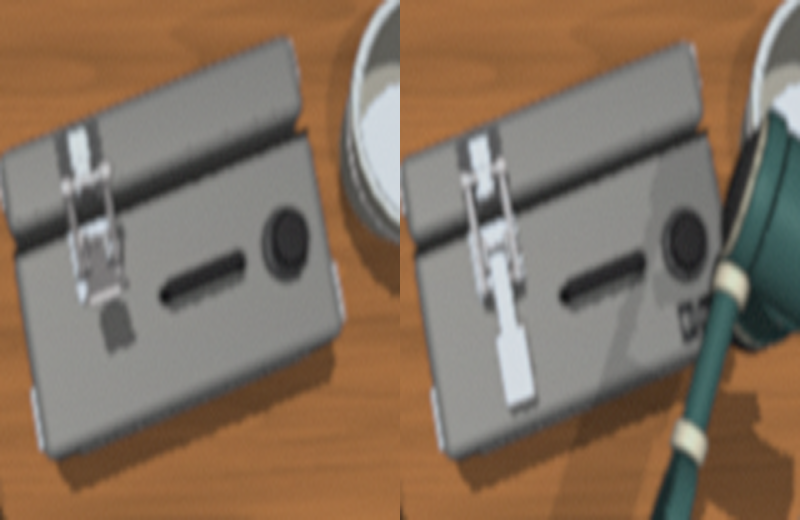

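View pics/v19top.png

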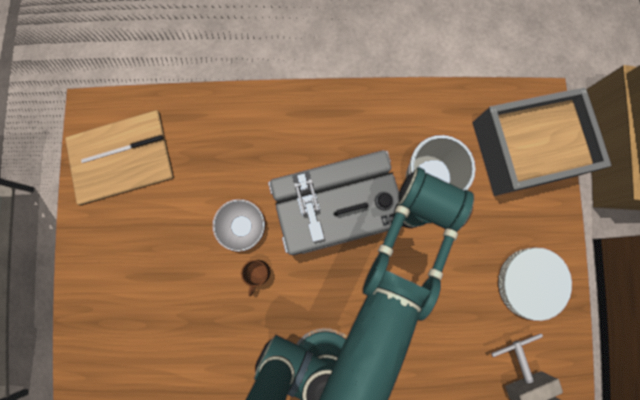

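The before and after top views show the seam gap narrowed, the loop hooked over the keeper and the lever flat. The bucket, bowl and mug have not moved. The gripper is clear of everything.

```bash
python3 -c "
from plant import *
print(job_done())"
```

```text
the job is handed in; nothing more can be done
None
```

The case is closed and the job is handed in, at about 25 s of the 51 s limit. I did it in the order asked:

- **Loop:** I gripped the loop bar by its end bosses, led it over the keeper and seated it behind the hook. The first approach under the lip looked slightly too high, so I backed off, went lower and came in again until the bar met the post (about 10 N).
- **Lever:** I swept it over and down with closed fingers until it reached its stop. The push peaked at about 37 N on the fingertips, close to the 40 N limit, which covers the arm and gripper body.
- **Vent knob:** I pushed it home. The fingertips stopped at 0.196 m, its height when home.

**Last checks**
- **Lever:** the lever end shows at the shut position to within 1–2 pixels in both the scene and wrist pictures.
- **Vent:** the vent top is at its home position in the scene picture, within about 2 pixels.
- **Lid:** the top view shows the seam narrowed and the lid drawn in by roughly its 8 mm gap. I judged this by eye and did not measure the lid angle; a dark seam line is still visible.
- **Bar seating:** the pictures and contact forces agree with the bar sitting under the lip. The keeper's measured position disagreed by about 3 mm between views.
- **Bucket, bowl and mug:** by eye, they stand where they were, and the gripper touches nothing (measured force under 1 N).

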